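# Set up the primer station and turn the post caps mouth up

## Task

Get the primer station ready: draw the red lock grip back towards you to its stop, slide the primer pot along its track, without lifting it, from the white storage mark onto the middle of the yellow working mark, then push the lock fully home again. Stand every post cap there is mouth up on the blue curing mat, wholly inside its white border line, not stacked, turning over the ones that lie mouth down. Leave everything else on the bench where it is.

Things in the scene. Friction and masses are not known exactly. Their poses are not given: they have to be found in the camera images.
- station: Fixed grey base plate of the primer station, 150 x 340 x 6 mm (x, y, z), origin at its centre on the bench. A straight track for the pot runs along its y axis over its middle, between two blue kerbs (tops 22 mm high, inner faces at x = +-59 mm; the near kerb is interrupted for |y| under 50 mm). On the near side (-x) a tongue carries the lock bolt.
- lock (a joint): The steel lock bolt with a red grip, sliding along the station's own x axis at y = 0: 0 m = fully home, the bolt sticks 5 mm past the middle of the track and bars the pot's way; 0.07 m = fully drawn, back towards the robot against its stop, the track free. Stays where it is left (about 2 N friction).
- lock_top (a point): Centre of the top of the lock's upright red grip. The grip is 22 mm along the sliding direction, 32 mm across it, and rises 50 mm from the bolt (21 mm above the bench) to this point at 71 mm.
- pot: Closed primer pot, a steel can with red band and lid, radius 50 mm (lid edge 52 mm), 72 mm tall, standing in the track, about 0.7 kg; origin at the centre of its underside, z up. A black upright bar grip on the lid is 70 mm long (own x) by 20 mm wide (own y), from 70 to 108 mm above the underside.
- mark_work: Yellow painted disc, radius 57 mm, on the track: the working place. Origin at its centre, 6 mm above the bench. It lies 95 mm from the station's middle, to one side or the other along the station's y.
- mark_store: White painted disc of the same size on the other side of the track: the storage place, where the pot starts.
- mat: Blue curing mat with a white border line, flat on the bench, 150 x 460 mm (own x, y), 1 mm thin, fixed; origin at its centre.
- cap_a: Square steel post cap: a sleeve 50 x 50 mm, 60 mm tall, walls 4 mm, one end closed (4 mm, orange inside), the other open (the mouth). Origin at its centre, 30 mm from either end; its own z axis points from the mouth to the CLOSED end (z up = mouth down, z down = mouth up), x and y are square to its side faces. About 0.22 kg. It may be absent. Starts mouth down.
- cap_b: Square steel post cap: a sleeve 50 x 50 mm, 60 mm tall, walls 4 mm, one end closed (4 mm, orange inside), the other open (the mouth). Origin at its centre, 30 mm from either end; its own z axis points from the mouth to the CLOSED end (z up = mouth down, z down = mouth up), x and y are square to its side faces. About 0.22 kg. It may be absent. Starts mouth down.
- cap_c: Square steel post cap: a sleeve 50 x 50 mm, 60 mm tall, walls 4 mm, one end closed (4 mm, orange inside), the other open (the mouth). Origin at its centre, 30 mm from either end; its own z axis points from the mouth to the CLOSED end (z up = mouth down, z down = mouth up), x and y are square to its side faces. About 0.22 kg. It may be absent. Starts mouth down.
- cap_d: Square steel post cap: a sleeve 50 x 50 mm, 60 mm tall, walls 4 mm, one end closed (4 mm, orange inside), the other open (the mouth). Origin at its centre, 30 mm from either end; its own z axis points from the mouth to the CLOSED end (z up = mouth down, z down = mouth up), x and y are square to its side faces. About 0.22 kg. It may be absent. Starts mouth up already.
- cap_e: Square steel post cap: a sleeve 50 x 50 mm, 60 mm tall, walls 4 mm, one end closed (4 mm, orange inside), the other open (the mouth). Origin at its centre, 30 mm from either end; its own z axis points from the mouth to the CLOSED end (z up = mouth down, z down = mouth up), x and y are square to its side faces. About 0.22 kg. It may be absent. Starts mouth down.
- spray_can: Upright white-labelled spray can, radius 33 mm, 190 mm tall; a bystander to be left alone.
- tube_offcut: Square steel tube offcut lying flat, 180 x 40 x 40 mm, long along its x; a bystander to be left alone.
- jar: Low amber glass jar with black cap, radius 32 mm, 60 mm tall; a bystander to be left alone.
- wrench: Steel wrench lying flat, 170 mm along its x; a bystander to be left alone.
- tape_measure: Yellow tape measure, 70 x 40 x 65 mm; a bystander to be left alone.
- carton: Cardboard carton 100 x 140 x 70 mm; a bystander to be left alone.
- hammer: Hammer lying flat, about 300 mm along its x; a bystander to be left alone.
Not all that is in view belongs to the job. What is shaped like the cap_a but green or purple is not meant.

How it is judged (in metres and radians):
On the way, in this order (a step that is already met when the one before it is completed fails the run):
1. the lock is drawn to its stop while the pot is still on the white storage mark (value of joint lock above 0.066 m and horizontal distance between pot and mark_store below 0.04 m), for 0.2 s.
2. the pot stands on the yellow working mark with the lock still drawn (horizontal distance between pot and mark_work below 0.015 m and angle between pot's own z axis and vertical below 0.1 rad and height (world z) of pot below 0.012 m and value of joint lock above 0.055 m), for 0.2 s.
3. the lock is pushed fully home with the pot on the yellow mark (horizontal distance between pot and mark_work below 0.015 m and angle between pot's own z axis and vertical below 0.1 rad and height (world z) of pot below 0.012 m and value of joint lock below 0.004 m), for 0.2 s.
At the end, for the whole second after the job is handed in: Lock home within 5 mm; pot flat in the track within 15 mm of the yellow mark's centre; every cap present mouth up within 8 degrees on the mat, not stacked, centre within 58 mm (mat x) and 215 mm (mat y) of the mat's centre; all at rest (horizontal distance between pot and mark_work below 0.015 m and angle between pot's own z axis and vertical below 0.1 rad and height (world z) of pot below 0.012 m and value of joint lock below 0.005 m and linear speed of each of pot, cap_a, cap_b, cap_c, cap_d, cap_e below 0.03 m/s and angle between each of cap_a, cap_b, cap_c, cap_d, cap_e's own z axis and vertical above 3 rad and height (world z) of each of cap_a, cap_b, cap_c, cap_d, cap_e below 0.04 m and x of cap_a in the frame of mat between -0.058 and 0.058 m and y of cap_a in the frame of mat between -0.215 and 0.215 m and x of cap_b in the frame of mat between -0.058 and 0.058 m and y of cap_b in the frame of mat between -0.215 and 0.215 m and x of cap_c in the frame of mat between -0.058 and 0.058 m and y of cap_c in the frame of mat between -0.215 and 0.215 m and x of cap_d in the frame of mat between -0.058 and 0.058 m and y of cap_d in the frame of mat between -0.215 and 0.215 m and x of cap_e in the frame of mat between -0.058 and 0.058 m and y of cap_e in the frame of mat between -0.215 and 0.215 m); the robot touches nothing.
It fails at once if the pot is lifted off its track (more than 12 mm) (height (world z) of pot above 0.018 m).
It fails at once if the pot is tipped (over 17 degrees) (angle between pot's own z axis and vertical above 0.3 rad).
It fails at once if a bystander is moved by more than 40 mm (distance of any of spray_can, tube_offcut, jar, wrench, tape_measure, carton, hammer from where it was at the start of the episode above 0.04 m).
Of cap_a, cap_b, cap_c, cap_d, cap_e only 3 to 4 are there at a start; the rules pass over those that are not, and their reading is None.
At some moment in a run one of cap_a, cap_b, cap_c, cap_d, cap_e may be knocked a few centimetres aside while the robot is not near it.
Once in a run the grip may slacken for a moment while it holds something.
It also fails if it takes over 210 s, if anything falls off the work surface, if the arm or the gripper's body presses on something with over 40 N, if the wrist force passes 120 N, or if a joint passes its speed limit or range.

## Robot

A 7-joint arm with a two-finger parallel gripper is mounted at the origin on the work surface. World frame = base frame: x ahead of the robot, y to its left, z up, the work surface at z = 0. Lengths are in mm, angles in rad, forces in N, time in s.
With the tool pointing down it reaches from about 400 to 875 mm from the base axis. Payload 4.4 kg.
Tool frame: the origin (TCP) lies midway between the tips of the shut fingers; the grasp point (between the pads) lies 19 mm behind it; z points along the fingers, y is the line along which they close (so a half turn about z gives the same grasp; the last joint's range is limited). The gripper opens to 85 mm and grips with 20 to 120 N. Pads are 22 mm wide; open, the fingers measure 114 mm over their backs; the gripper's body (76 mm by 85 mm) begins 54 mm behind the grasp point. The pads swing forward as they close: fully open they stand 13 mm farther back than shut.
Start: joints at [-1.193, 0.628, 0.038, 1.517, -0.027, 0.996, -0.02], TCP at [279.073, 587.057, 231.313] pointing down, gripper open.
Joint ranges: [-3.06, 3.06], [-0.37, 2.12], [-1.25, 1.32], [0.18, 2.47], [-1.1, 4.24], [0.23, 1.98], [-2.94, 2.94]. Speed limits (rad/s): [2.57, 2.57, 3.14, 3.14, 3.14, 3.14, 3.14].

## Interface

Orientations are given as [roll, pitch, yaw] about the fixed x, y, z axes, in that order (R = Rz(yaw) Ry(pitch) Rx(roll)).
In Python, from cell import ctrl gives the robot as it stands.
- The arm moves only by the shell command python3 -m crank 'ROWS' [OPENING]. ROWS is JSON, a list that holds one entry, the list of rows, each a list of 4 numbers: the shift along the tool's x, y, z normalised to -1 to 1, where 1 is 2.5 cm, then the turn about the tool's z normalised to -1 to 1, where 1 is 0.08 rad. In form: [[[dx, dy, dz, turn], ...]]. A call has 1 to 12 rows; each row shifts and turns the commanded pose from where the row before left it, along the tool's axes as they then stand; what a row does not reach is not made up. A row lasts 1/12 s, in which the tool goes at most 41.7 mm and 7.16 degrees, less where a joint would pass 70% of its speed; a pose out of reach is approached as far as the arm can. A call with a number of a shift or a turn outside -1 to 1 is refused whole. A call with a gripper value outside its range is refused whole. OPENING is the closure, from -1 (fully open) to 1 (shut), set as the call begins (- or left out, the last holds). The fingers move at their own pace and stop on an object; the grip force is fixed at half the most. Time passes only in rows, so rows that do not move let the fingers close. It gives the time, the measured TCP pose, the force, the opening and the grip force at its end, in the units of the state.
- ctrl.read_state(): the state, without advancing time (a new reading comes with each control period).
- ctrl.get_image(name): name is "side" or "top"; returns a dict with "img" (384x512x3 uint8, red, green, blue), "intrinsics" (3x3 intrinsics, pixels), "dist" ([k1, k2, p1, p2, k3] as OpenCV has them; the pictures are not rectified), "extrinsics" (4x4, takes a point from camera to world coordinates). Camera axes: x right, y up, looking along -z (the intrinsics and any distortion apply to the point x, -y, -z); pixel columns grow to the right and rows downward; lengths in mm; the calibration is good to about 2 mm. A picture is of the moment at which its call begins. There is no depth.
- ctrl.finish_job(): hands the job in; it is judged then, once.
Trained networks look in the newest picture that a camera, given by its name, has taken for a name from the list of things; names that differ only in an ending like _2 or _b are one class to them, and where a whole thing is asked for, a point or a joint stands for the part that bears it (a point fixed in the world has none). Each returns a list of dicts, best first, with "confidence" (0 to 1); they miss things now and then, are a little off and sometimes report something else, mostly with a low value. They report only what shows in the picture. A call takes as long as a camera call. They do not tell look-alikes from the thing itself.
- ctrl.find_in(camera, target): "position" ([row, column] in pixels, amid what is visible of it).
- ctrl.trace(camera, target): "mask" (384x512 bool, what is visible of it) and "position" ([row, column] in pixels, amid what is visible of it).
- ctrl.place_of(camera, target): "position" ([row, column] in pixels: a listed point, or the origin of a listed thing).
The state is a dict: "clock": time; "qpos": joint angles; "qd": joint speeds; "tau": joint torques, N m; "eef_pos": TCP position; "tool_rot": TCP orientation; "force": force on the tool from outside, world axes, zero at the start; "torque": the same for the moment, N m; "width": finger opening in mm; "gripper_force": force on a finger pad.
Only numpy, scipy, OpenCV 4.12 (cv2) and the standard library are available. Lean on these libraries where they do the work, as an engineer would, in place of code of your own. Each camera call takes 0.05 s, during which the arm holds its last target. There are 200 camera calls.

## Working session

There is one attempt and no reset: what is moved stays moved. The work goes in short steps, Python scripts to look and compute and a shell command to move; the robot and the scene stay as the last step left them, time stands still between calls to the robot, and variables do not carry over. Pictures are saved under pics/ and viewed, at most 14 in all, crops included, and the job is handed in when it is done.

```bash
mkdir -p pics; ls; cat > h.py <<'E'
import numpy as np, cv2
from cell import ctrl
def ray(im,rc):
    K=np.array(im["intrinsics"],float);d=np.array(im["dist"],float)
    p=cv2.undistortPoints(np.array([[[rc[1],rc[0]]]],float),K,d)[0,0]
    E=np.array(im["extrinsics"],float)
    return E[:3,3],E[:3,:3]@np.array([p[0],-p[1],-1.0])
def at(im,rc,z):
    o,v=ray(im,rc);return (o+v*(z-o[2])/v[2])
def proj(im,P):
    E=np.linalg.inv(np.array(im["extrinsics"],float));q=(E[:3,:3]@np.array(P,float).reshape(-1,3).T).T+E[:3,3]
    q=q*[1,-1,-1]
    return cv2.projectPoints(q,np.zeros(3),np.zeros(3),np.array(im["intrinsics"],float),np.array(im["dist"],float))[0][:,0,::-1]
def tri(ia,a,ib,b):
    o1,v1=ray(ia,a);o2,v2=ray(ib,b);v1/=np.linalg.norm(v1);v2/=np.linalg.norm(v2)
    A=np.c_[v1,-v2];s=np.linalg.lstsq(A,o2-o1,rcond=None)[0]
    p,q=o1+v1*s[0],o2+v2*s[1];return (p+q)/2,np.linalg.norm(p-q)
def save(im,n,s=1.5,crop=None):
    a=im["img"][:,:,::-1]
    if crop:a=a[crop[0]:crop[1],crop[2]:crop[3]]
    cv2.imwrite(f"pics/{n}.png",cv2.resize(a,None,fx=s,fy=s,interpolation=cv2.INTER_CUBIC))
E
python3 - <<'E'
from h import *
s=ctrl.read_state();print(s)
I={c:ctrl.get_image(c) for c in("top","side")}
for c in I: save(I[c],c+"0"); print(c,np.array(I[c]["extrinsics"]).round(2).tolist(),np.array(I[c]["intrinsics"]).tolist())
Z=dict(station=0,lock_top=71,pot=6,mark_work=6,mark_store=6,mat=1,cap_a=30,spray_can=95,tube_offcut=20,jar=30,wrench=5,tape_measure=32,carton=35,hammer=10)
for t,z in Z.items():
    for c in I:
        for r in ctrl.place_of(c,t):
            if r["confidence"]>.2: print(t,c,round(r["confidence"],2),np.round(r["position"]),at(I[c],r["position"],z).round()[:2])
E
```

```text
pics
{'clock': 0.0, 'qpos': array([-1.19279217,  0.62935267,  0.03845146,  1.51836845, -0.02700291,
        0.99628301, -0.02001624]), 'qd': array([-0.00158889, -0.00135826, -0.00048068,  0.0017824 , -0.00084177,
        0.00027032, -0.0007678 ]), 'tau': array([-1.98778580e-04, -5.63398254e+01,  1.22626986e+00, -1.93457723e+01,
        1.10063949e-02,  1.03394565e-02, -2.18058608e-05]), 'eef_pos': array([278.80735041, 586.48080971, 230.38486951]), 'tool_rot': array([-3.13969967e+00,  2.84666232e-05,  2.69776300e+00]), 'force': array([-0.94185519, -0.03156326, -0.51391458]), 'torque': array([0.0129738 , 0.00172459, 0.01004174]), 'gripper_force': 0.0, 'width': 85.3325172716831}
top [[-0.0, 0.99, -0.12, 354.5], [-1.0, -0.0, 0.0, -41.32], [0.0, 0.12, 0.99, 1479.88], [0.0, 0.0, 0.0, 1.0]] [[353.3694428891805, 0.0, 260.7736533183492], [0.0, 353.3694428891805, 191.219033517976], [0.0, 0.0, 1.0]]
side [[-1.0, 0.07, -0.05, 457.26], [-0.09, -0.66, 0.75, 1114.33], [0.02, 0.75, 0.66, 1093.48], [0.0, 0.0, 0.0, 1.0]] [[423.94910021303343, 0.0, 256.7764865487516], [0.0, 423.94910021303343, 186.9278
[... 1340 characters left out ...]
.] [ 736. -245.]
tube_offcut top 0.47 [236. 166.] [342. 343.]
tube_offcut side 0.78 [161. 208.] [ 758. -244.]
jar top 0.46 [144. 252.] [724.  -8.]
jar side 0.85 [203. 204.] [726.  17.]
jar side 0.68 [195. 282.] [447. -56.]
wrench top 0.76 [236. 297.] [ 339. -195.]
wrench top 0.52 [237. 168.] [336. 340.]
wrench side 0.51 [178. 306.] [ 353. -190.]
tape_measure top 0.55 [208. 344.] [ 454. -385.]
tape_measure side 0.59 [293. 313.] [336. 369.]
tape_measure side 0.27 [161. 210.] [ 746. -227.]
carton top 0.87 [135. 211.] [764. 165.]
carton side 0.85 [242. 179.] [775. 213.]
hammer top 0.66 [222. 382.] [ 401. -548.]
hammer side 0.76 [126. 290.] [ 429. -556.]
hammer side 0.29 [179. 310.] [ 337. -185.]
```

View pics/top0.png

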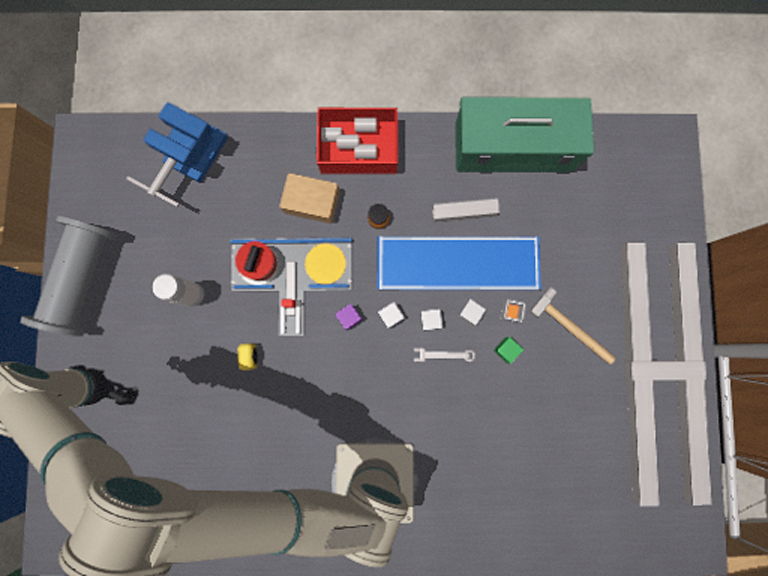

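View pics/side0.png

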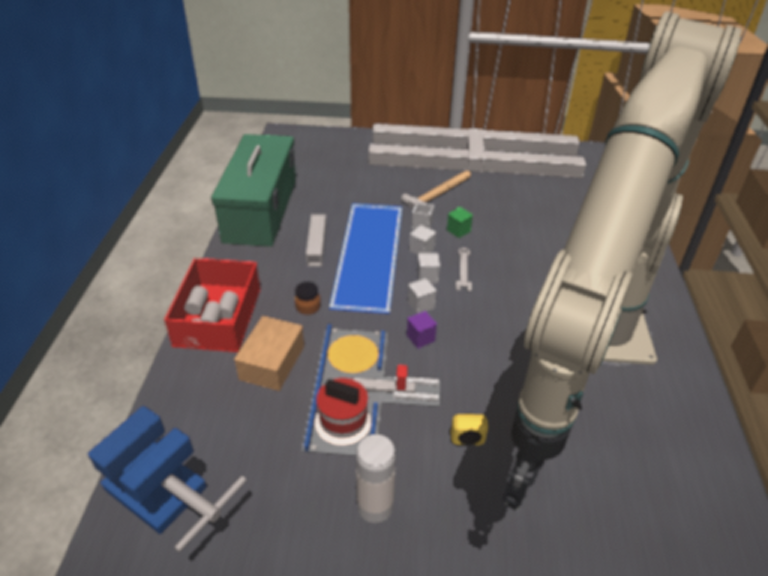

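Both views agree. Four steel caps lie in a row at top pixels (391,315), (431,320), (473,312) and (514,311), and the last is mouth up and orange. Purple (348,317) and green (510,350) are decoys. The pot is on white at the left, with yellow at (326,264) and the lock grip at (290,303).

```bash
cat > go.py <<'E'
import sys,numpy as np
from cell import ctrl
# python3 go.py x y z [yaw]: units (25mm / 0.08rad) in present tool axes after the turn
s=ctrl.read_state();p=np.array(s["eef_pos"]);y0=s["tool_rot"][2]
t=[float(a) for a in sys.argv[1:]];yw=t[3] if len(t)>3 else y0
d=np.array(t[:3])-p
turn=(y0-yw+np.pi)%(2*np.pi)-np.pi
print("t",round(s["clock"],1),"pos",p.round(1),"yaw",round(y0,3),"w",round(s["width"],1),"| turn",round(turn/.08,2),"units",np.round([(d[0]*np.cos(yw)+d[1]*np.sin(yw))/25,(d[0]*np.sin(yw)-d[1]*np.cos(yw))/25,-d[2]/25],2))
E
python3 -m crank '[[[0,0,0,1],[0,0,0,1],[0,0,0,1],[0,0,0,1],[0,0,0,1],[0,0,0,1],[0,0,0,1],[0,0,0,1],[0,0,0,1],[0,0,0,1],[0,0,0,1],[0,0,0,1]]]' -1
python3 -m crank '[[[0,0,0,1],[0,0,0,1],[-1,0.5,0,0],[-1,0.5,0,0],[-1,0.5,0,0],[-1,0.5,0,0],[-1,0.5,0,0],[-1,0.5,0,0],[-1,0.5,0,0],[-1,0.5,0,0],[0,0,0,0],[0,0,0,0]]]'
python3 go.py 477 237 120 1.571
python3 - <<'E'
from h import *
I={c:ctrl.get_image(c) for c in("top","side")}
P={}
for t in("lock_top","pot","mark_work","mark_store","station"):
    P[t]={c:[r for r in ctrl.place_of(c,t)][:1] for c in I}
    a=P[t]
    if a["top"] and a["side"]:print(t,[x.round(1) if hasattr(x,'round') else x for x in tri(I["top"],a["top"][0]["position"],I["side"],a["side"][0]["position"])])
m=[r for r in ctrl.trace("top","pot")][0]["mask"]
im=I["top"]["img"].astype(int);dark=(im.sum(2)<150)&cv2.dilate(m.astype(np.uint8),np.ones((5,5)))[:].astype(bool)
n,l,st,c=cv2.connectedComponentsWithStats(dark.astype(np.uint8));k=1+st[1:,4].argmax();rc=np.argwhere(l==k)
w=np.array([at(I["top"],q,114)[:2] for q in rc]);print("bar",len(w),w.mean(0),np.linalg.svd(w-w.mean(0))[2][0])
E
```

```text
clock: 2.5
eef_pos: [279.0, 587.1, 231.4]
tool_rot: [-3.142, -0.0, 1.734]
force: [0.2, -0.1, 0.2]
width: 85.2
gripper_force: 0.0
clock: 3.5
eef_pos: [381.7, 386.3, 231.7]
tool_rot: [3.141, -0.0, 1.574]
force: [-0.7, 0.5, -0.3]
width: 85.2
gripper_force: 0.0
t 3.5 pos [381.7 386.3 231.7] yaw 1.574 w 85.2 | turn 0.04 units [-5.97  3.81  4.47]
lock_top [array([481.7, 229. ,  64.2]), np.float64(2.3)]
pot [array([586.9, 322. ,  13.9]), np.float64(9.9)]
mark_work [array([594.5, 135.9,  -5.5]), np.float64(11.5)]
mark_store [array([595.9, 322.7,  -1.4]), np.float64(1.8)]
station [array([601. , 233.1, -15.6]), np.float64(3.9)]
bar 63 [587.63196169 311.12626008] [-0.95595881  0.29350087]
```

```bash
cat >> h.py <<'E'
def blob(im,f,z,roi=None):
    h=cv2.cvtColor(im["img"],cv2.COLOR_RGB2HSV).astype(int);m=f(h[...,0],h[...,1],h[...,2])
    if roi:q=np.zeros_like(m);q[roi[0]:roi[1],roi[2]:roi[3]]=1;m=m&q
    m=cv2.morphologyEx(m.astype(np.uint8),cv2.MORPH_OPEN,np.ones((2,2)))
    n,l,st,c=cv2.connectedComponentsWithStats(m);k=1+st[1:,4].argmax()
    ct=max(cv2.findContours((l==k).astype(np.uint8),0,1)[0],key=len)
    W=np.array([at(im,(r,c),z)[:2] for c,r in cv2.convexHull(ct)[:,0]],np.float32)
    return cv2.minEnclosingCircle(W),cv2.minAreaRect(W),st[k,4]
E
python3 - <<'E'
from h import *
I={c:ctrl.get_image(c) for c in("top","side")}
R={"top":(150,215,145,240),"side":(205,310,195,300)}
for c in I:
    print(c,"yellow",blob(I[c],lambda h,s,v:(h>15)&(h<32)&(s>120)&(v>100),6,R[c])[:2])
    print(c,"pot red",blob(I[c],lambda h,s,v:((h<8)|(h>172))&(s>150)&(v>60),76,R[c]))
    print(c,"bar",blob(I[c],lambda h,s,v:(v<50),114,(155,195,150,200) if c=="top" else (245,275,210,245)))
    print(c,"mat",blob(I[c],lambda h,s,v:(h>100)&(h<125)&(s>130)&(v>90),1,(150,200,245,370) if c=="top" else (130,212,215,270))[1])
save(I["top"],"top1",6,(140,215,140,250))
save(I["side"],"side1",5,(205,315,190,310))
E
```

```text
top yellow (((591.01171875, 138.20541381835938), 56.940975189208984), ((591.0117797851562, 138.21006774902344), (107.1929702758789, 105.7289810180664), 0.574601948261261))
top pot red (((588.9100952148438, 318.5210876464844), 54.017059326171875), ((591.1075439453125, 320.2271728515625), (99.16448974609375, 99.0634994506836), 46.0123176574707), np.int32(397))
top bar (((585.5026245117188, 309.4583740234375), 31.079586029052734), ((585.320556640625, 308.8502197265625), (8.795165061950684, 62.15896224975586), 73.33538055419922), np.int32(40))
top mat ((596.2918090820312, -239.04415893554688), (429.4722595214844, 124.65776824951172), 89.99735260009766)
side yellow (((594.1918334960938, 144.91098022460938), 56.83393859863281), ((593.8220825195312, 144.6009979248047), (110.45130920410156, 105.51805877685547), 5.778903484344482))
side pot red (((591.6390380859375, 328.98919677734375), 49.620182037353516), ((592.7363891601562, 328.8467102050781), (93.3311538696289, 94.06562042236328), 6.15431022644043), np.int32(451))
side bar (((589.27783203125, 346.60870361328125), 31.686735153198242), ((589.2596435546875, 346.5287780761719), (22.38474464416504, 62.58449935913086), 77.23838806152344), np.int32(116))
side mat ((596.1834716796875, -230.00765991210938), (421.675048828125, 125.7256851196289), 89.9586410522461)
```

View pics/top1.png

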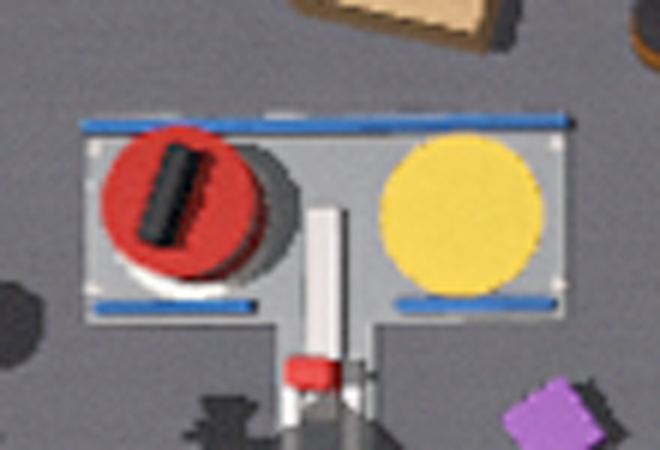

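View pics/side1.png

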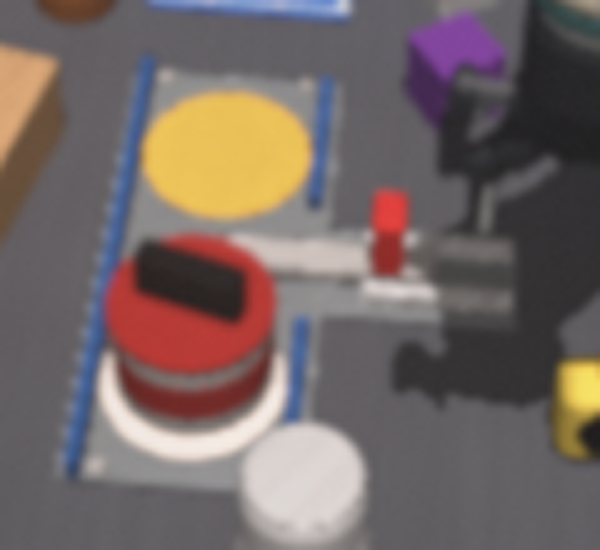

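The crops show the pot at (175,200) on white, with its bar tilted about -20° from straight ahead. Yellow is at (462,213) and the red lock grip at (312,372). The cameras differ by about 7 mm in y, so I use the mean and grasp the lock.

```bash
python3 -m crank '[[[-1,0.65,0,0],[-1,0.65,0,0],[-1,0.65,0,0],[-1,0.65,0,0],[-1,0.65,0,0],[-1,0.65,0,0],[0,0,1,0],[0,0,1,0],[0,0,1,0],[0,0,1,0],[0,0,0,0]]]'
python3 go.py 479 236 40 1.571
python3 - <<'E'
from h import *
I={c:ctrl.get_image(c) for c in("top","side")}
for c in I:print(c,[ (round(r["confidence"],2),at(I[c],r["position"],71).round()) for r in ctrl.place_of(c,"lock_top")])
save(I["side"],"side2",5,(205,315,190,310))
E
```

```text
clock: 5.17
eef_pos: [476.2, 237.1, 127.5]
tool_rot: [-3.134, 0.004, 1.578]
force: [-0.5, -0.4, 0.4]
width: 85.6
gripper_force: 0.0
t 5.2 pos [476.2 237.1 127.5] yaw 1.578 w 85.6 | turn 0.08 units [-0.05  0.11  3.5 ]
top []
side [(0.62, array([476., 234.,  71.])), (0.53, array([607., 296.,  71.])), (0.45, array([577., 193.,  71.])), (0.21, array([ 459., -191.,   71.]))]
```

View pics/side2.png

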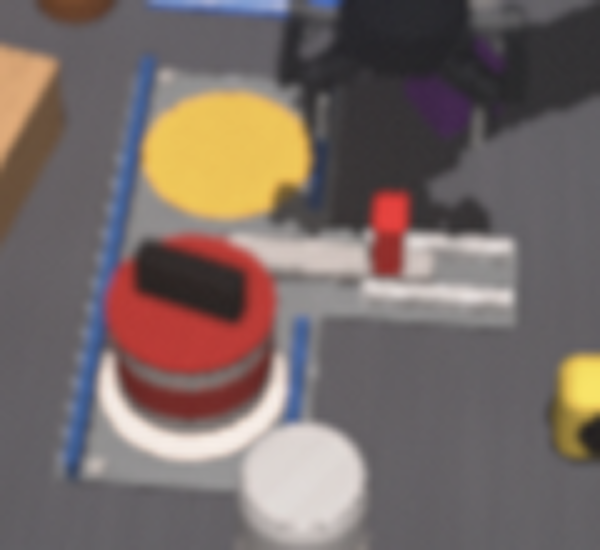

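The open fingers straddle the grip, with tips at about (290,200) and (480,215) and the grip at (390,215). Next: descend, close, draw.

```bash
python3 -m crank '[[[0,0,1,0],[0,0,1,0],[0,0,1,0],[0,0,0.4,0],[0,0,0,0],[0,0,0,0]]]'
python3 -m crank '[[[0,0,0,0],[0,0,0,0],[0,0,0,0],[0,0,0,0],[0,0,0,0],[0,0,0,0],[0,0,0,0],[0,0,0,0],[0,0,0,0],[0,0,0,0],[0,0,0,0],[0,0,0,0]]]' 1
python3 -m crank '[[[0,-0.5,0,0],[0,-0.5,0,0],[0,-0.5,0,0],[0,-0.5,0,0],[0,-0.5,0,0],[0,-0.4,0,0],[0,0,0,0],[0,0,0,0],[0,0,0,0],[0,0,0,0]]]'
```

```text
clock: 5.87
eef_pos: [479.8, 238.7, 47.3]
tool_rot: [3.14, -0.001, 1.578]
force: [-0.1, 0.8, -0.1]
width: 85.1
gripper_force: 0.0
clock: 6.87
eef_pos: [479.6, 238.7, 47.0]
tool_rot: [3.14, -0.001, 1.578]
force: [-0.7, -1.0, 5.4]
width: 20.9
gripper_force: 58.8
clock: 7.7
eef_pos: [410.6, 237.8, 47.0]
tool_rot: [3.134, -0.001, 1.577]
force: [6.7, -1.7, 1.1]
width: 20.8
gripper_force: 62.8
```

```bash
python3 -m crank '[[[0,-0.2,0,0],[0,-0.2,0,0],[0,0,0,0],[0,0,0,0],[0,0,0,0],[0,0,0,0]]]'
```

```text
clock: 8.2
eef_pos: [410.5, 237.9, 47.2]
tool_rot: [3.117, -0.003, 1.573]
force: [26.0, -3.6, -14.9]
width: 20.6
gripper_force: 62.5
```

```bash
python3 -m crank '[[[0,0.2,0,0],[0,0,0,0],[0,0,0,0],[0,0,0,0],[0,0,0,0],[0,0,0,0]]]' -1
python3 -m crank '[[[0,0,-1,0],[0,0,-1,0],[0,0,-1,0],[0,0,-1,0],[0,0,-1,-1],[0,0,0,-1],[0,0,0,-1],[0,0,0,-1],[0,0,0,-1],[0,0,0,-1],[0,0,0,-1],[0,0,0,-1]]]'
python3 -m crank '[[[0,0,0,-1],[0,0,0,-1],[0,0,0,-1],[0,0,0,-1],[0,0,0,-1],[0,0,0,-1],[0,0,0,-1],[0,0,0,-1],[0,0,0,0]]]'
python3 - <<'E'
from h import *
print(ctrl.read_state()["qpos"].round(2))
I={c:ctrl.get_image(c) for c in("top","side")}
print("barT",at(I["top"],(172.2,168.7),114),"barS",at(I["side"],(260.2,228),108),tri(I["top"],(172.2,168.7),I["side"],(260.2,228)))
print([at(I["top"],(140+r/6,140+c/6),114)[:2] for r,c in((150,183),(242,157))])
print([at(I["side"],(205+r/5,190+c/5),114)[:2] for r,c in((250,145),(285,243))])
for c in I:print(c,[ (round(r["confidence"],2),at(I[c],r["position"],71).round()) for r in ctrl.place_of(c,"lock_top")][:2])
E
python3 go.py 590 327 150 2.86
```

```text
clock: 8.7
eef_pos: [400.7, 238.1, 46.3]
tool_rot: [-3.141, -0.0, 1.578]
force: [0.7, 0.5, 1.1]
width: 85.4
gripper_force: 0.0
clock: 9.7
eef_pos: [400.9, 237.9, 171.3]
tool_rot: [-3.141, -0.0, 2.222]
force: [-0.0, -0.8, -0.7]
width: 85.7
gripper_force: 0.0
clock: 10.45
eef_pos: [401.0, 237.8, 171.3]
tool_rot: [-3.141, -0.001, 2.86]
force: [0.6, -0.1, 0.1]
width: 85.5
gripper_force: 0.0
[-0.58  0.46 -0.03  2.08  0.02  0.6   0.67]
barT [590.59505185 316.70766789 114.        ] barS [592.68962659 331.83527785 108.        ] (array([594.15951294, 321.65852829,  95.12278589]), np.float64(0.5944948234100914))
[array([619.2732908 , 310.50268742]), array([558.36822367, 325.65008867])]
[array([620.95795844, 319.93578531]), array([560.26263772, 340.10493291])]
top [(0.33, array([579., 320.,  71.]))]
side [(0.82, array([408., 222.,  71.]))]
t 10.7 pos [401.3 237.8 171.3] yaw 2.856 w 86.0 | turn -0.05 units [-6.26  5.52  0.85]
```

```bash
python3 -m crank '[[[-0.9,0.77,0,0],[-0.9,0.77,0,0],[-0.9,0.77,0,0],[-0.9,0.77,0,0],[-0.9,0.77,0,0],[-0.9,0.77,0,0],[-0.9,0.77,0,0],[0,0,1,0],[0,0,1,0],[0,0,1,0],[0,0,0.3,0],[0,0,0,0]]]'
python3 go.py 590 324 88 2.86
```

```text
clock: 11.65
eef_pos: [588.5, 322.2, 86.1]
tool_rot: [-3.137, -0.004, 2.857]
force: [0.1, 0.7, 0.3]
width: 85.2
gripper_force: 0.0
t 11.7 pos [588.5 322.2  86.1] yaw 2.857 w 85.2 | turn -0.03 units [-0.04  0.08 -0.07]
```

```bash
python3 -m crank '[[[0,0,0,0],[0,0,0,0],[0,0,0,0],[0,0,0,0],[0,0,0,0],[0,0,0,0],[0,0,0,0],[0,0,0,0],[0,0,0,0],[0,0,0,0],[0,0,0,0],[0,0,0,0]]]' 1
python3 -m crank '[[[-0.14,-0.48,0,0],[-0.14,-0.48,0,0],[-0.14,-0.48,0,0],[-0.14,-0.48,0,0],[-0.14,-0.48,0,0],[-0.14,-0.48,0,0],[-0.14,-0.48,0,0],[-0.14,-0.48,0,0],[-0.14,-0.48,0,0],[-0.14,-0.48,0,0],[-0.14,-0.48,0,0],[-0.14,-0.48,0,0]]]'
python3 -m crank '[[[-0.14,-0.48,0,0],[-0.14,-0.48,0,0],[0,0,0,0],[0,0,0,0],[0,0,0,0]]]'
python3 - <<'E'
from h import *
I={c:ctrl.get_image(c) for c in("top","side")}
for c in I:
    for t in("pot","mark_work","mark_store"):print(c,t,[(round(r["confidence"],2),at(I[c],r["position"],6).round()[:2]) for r in ctrl.place_of(c,t)][:2])
save(I["side"],"side3",5,(205,315,190,310))
E
```

```text
clock: 12.65
eef_pos: [591.1, 324.2, 89.8]
tool_rot: [3.139, 0.001, 2.858]
force: [-0.6, 2.4, 6.6]
width: 18.8
gripper_force: 61.1
clock: 13.65
eef_pos: [591.5, 176.8, 90.1]
tool_rot: [3.135, 0.002, 2.86]
force: [0.8, 7.5, 7.7]
width: 18.9
gripper_force: 61.3
clock: 14.07
eef_pos: [591.8, 147.6, 89.7]
tool_rot: [3.141, 0.003, 2.857]
force: [2.1, -0.4, 8.0]
width: 19.1
gripper_force: 61.3
top pot [(0.56, array([598., 312.])), (0.5, array([341., 340.]))]
top mark_work [(0.65, array([602., 140.]))]
top mark_store [(0.81, array([596., 317.]))]
side pot [(0.94, array([597., 156.]))]
side mark_work [(0.56, array([586., 156.]))]
side mark_store [(0.71, array([589., 319.]))]
```

View pics/side3.png

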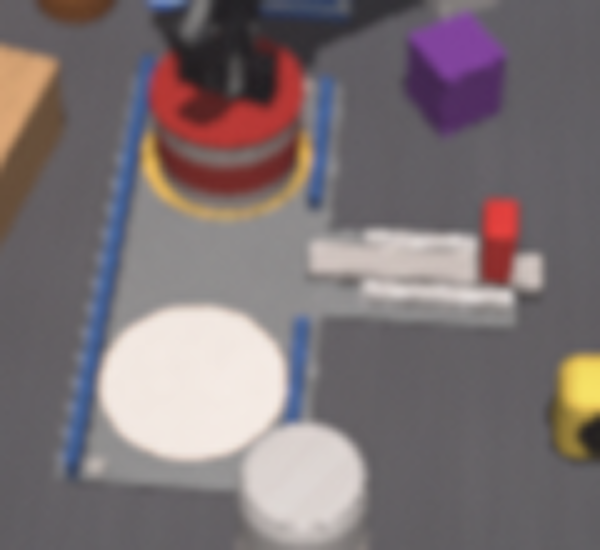

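The pot sits on yellow, which shows as a rim of about (145–312, up to row 218). The lock is drawn to (500,240). Now for a precise check of the centring.

```bash
python3 - <<'E'
from h import *
I=ctrl.get_image("side");T=ctrl.get_image("top")
w=lambda h,s,v:(s<40)&(v>190)
print("white S",blob(I,w,6,(260,300,205,250))[0],"T",blob(T,w,6,(155,195,150,195))[0])
h=cv2.cvtColor(I["img"],cv2.COLOR_RGB2HSV).astype(int)
m=(h[...,0]>15)&(h[...,0]<32)&(h[...,1]>100)&(h[...,2]>90)
pts=[]
for c in range(224,250):
    r=[r for r in range(225,255) if m[r,c]]
    if r: pts.append((c,min(r),max(r),at(I,(min(r)-.5,c),6)[:2].round(1).tolist(),at(I,(max(r)+.5,c),6)[:2].round(1).tolist()))
for p in pts[::2]:print(p)
E
```

```text
white S ((576.9873046875, 343.7376708984375), 75.38661193847656) T ((589.1920166015625, 329.11517333984375), 59.759517669677734)
(224, 242, 245, [631.0, 172.6], [628.5, 190.2])
(226, 245, 246, [622.4, 185.1], [621.2, 193.8])
(228, 246, 246, [615.1, 188.8], [614.6, 193.2])
(230, 247, 247, [607.9, 192.5], [607.3, 196.8])
(232, 247, 247, [601.2, 191.8], [600.7, 196.1])
(245, 244, 245, [559.4, 174.3], [558.4, 183.1])
(247, 242, 243, [553.6, 164.7], [552.6, 173.6])
(249, 236, 242, [549.5, 136.9], [546.4, 168.5])
```

```bash
python3 -m crank '[[[0,0,0,0],[0,0,0,0],[0,0,0,0],[0,0,0,0],[0,0,0,0],[0,0,-1,0],[0,0,-1,0],[0,0,-1,0],[0,0,-1,0],[0,0,0,1],[0,0,0,1],[0,0,0,1]]]' -1
python3 -m crank '[[[0,0,0,1],[0,0,0,1],[0,0,0,1],[0,0,0,1],[0,0,0,1],[0,0,0,1],[0,0,0,1],[0,0,0,1],[0,0,0,1],[0,0,0,1],[0,0,0,1],[0,0,0,1]]]'
python3 -m crank '[[[0,0,0,1],[0.45,-0.9,0,0],[0.45,-0.9,0,0],[0.45,-0.9,0,0],[0.45,-0.9,0,0],[0.45,-0.9,0,0],[0.45,-0.9,0,0],[0.45,-0.9,0,0],[0.45,-0.9,0,0],[0,0,0,0],[0,0,0,0]]]'
python3 go.py 409 238 47 1.571
```

```text
clock: 15.57
eef_pos: [590.5, 148.1, 189.4]
tool_rot: [3.141, 0.0, 2.614]
force: [-0.2, 1.0, 0.6]
width: 85.7
gripper_force: 0.0
clock: 16.57
eef_pos: [590.1, 148.2, 188.6]
tool_rot: [-3.141, -0.0, 1.654]
force: [0.8, 0.5, 0.2]
width: 85.2
gripper_force: 0.0
clock: 17.48
eef_pos: [408.6, 237.7, 188.9]
tool_rot: [-3.141, -0.0, 1.581]
force: [0.5, -0.3, 0.6]
width: 85.5
gripper_force: 0.0
t 17.5 pos [408.6 237.7 188.9] yaw 1.581 w 85.5 | turn 0.12 units [0.01 0.01 5.67]
```

```bash
python3 -m crank '[[[0,0,1,0],[0,0,1,0],[0,0,1,0],[0,0,1,0],[0,0,1,0],[0,0,0.65,0],[0,0,0,0],[0,0,0,0]]]'
python3 -m crank '[[[0,0,0,0],[0,0,0,0],[0,0,0,0],[0,0,0,0],[0,0,0,0],[0,0,0,0],[0,0,0,0],[0,0,0,0],[0,0,0,0],[0,0,0,0],[0,0,0,0],[0,0,0,0]]]' 1
python3 -m crank '[[[0,0.5,0,0],[0,0.5,0,0],[0,0.5,0,0],[0,0.5,0,0],[0,0.5,0,0],[0,0.5,0,0],[0,0.1,0,0],[0,0,0,0],[0,0,0,0],[0,0,0,0],[0,0,0,0]]]'
```

```text
clock: 18.15
eef_pos: [410.5, 235.9, 47.0]
tool_rot: [-3.141, 0.001, 1.576]
force: [-0.1, 0.7, -0.1]
width: 85.8
gripper_force: 0.0
clock: 19.15
eef_pos: [411.0, 237.2, 48.4]
tool_rot: [3.139, -0.001, 1.578]
force: [1.5, -0.5, 5.9]
width: 20.8
gripper_force: 59.6
clock: 20.07
eef_pos: [480.9, 238.1, 48.4]
tool_rot: [-3.13, -0.0, 1.58]
force: [-14.3, 1.0, 17.8]
width: 20.8
gripper_force: 61.9
```

```bash
python3 -m crank '[[[0,0.2,0,0],[0,0,0,0],[0,0,0,0],[0,0,0,0]]]'
python3 -m crank '[[[0,-0.25,0,0],[0,0,0,0],[0,0,0,0],[0,0,0,0],[0,0,0,0],[0,0,-1,0],[0,0,-1,0],[0,0,-1,0],[0,0,-1,0],[-0.3,-1,0,0],[-0.3,-1,0,0],[-0.3,-1,0,0]]]' -1
python3 -m crank '[[[0,-1,0,0],[0,-1,0,0],[0,0,0,0]]]'
python3 - <<'E'
from h import *
I={c:ctrl.get_image(c) for c in("top","side")}
for c in I:
    for t,z in(("pot",6),("lock_top",71)):print(c,t,[(round(r["confidence"],2),at(I[c],r["position"],z).round()[:2]) for r in ctrl.place_of(c,t)][:1])
    for r in ctrl.trace(c,"cap_a"):
        m=r["mask"].astype(np.uint8)
        if r["confidence"]<.3:continue
        ct=max(cv2.findContours(m,0,1)[0],key=len)
        W=np.array([at(I[c],(y,x),60)[:2] for x,y in cv2.convexHull(ct)[:,0]],np.float32);q=cv2.minAreaRect(W)
        px=I[c]["img"][m>0].mean(0).round()
        print(c,round(r["confidence"],2),np.round(r["position"]),px,np.round(q[0]),np.round(q[1]),round(q[2]))
save(I["top"],"top4",5,(170,250,215,370));save(I["side"],"side4",5,(115,225,225,345))
E
```

```text
clock: 20.4
eef_pos: [480.9, 238.1, 48.2]
tool_rot: [-3.121, 0.001, 1.581]
force: [-24.0, -0.2, 25.7]
width: 20.8
gripper_force: 63.5
clock: 21.4
eef_pos: [411.3, 214.1, 148.0]
tool_rot: [3.14, -0.001, 1.577]
force: [0.0, 0.2, 0.6]
width: 85.5
gripper_force: 0.0
clock: 21.65
eef_pos: [355.8, 213.0, 147.3]
tool_rot: [-3.135, 0.002, 1.58]
force: [-1.1, -0.8, -0.2]
width: 85.1
gripper_force: 0.0
top pot [(0.88, array([591., 164.]))]
top lock_top [(0.58, array([472., 228.]))]
top 0.72 [233. 334.] [ 75. 162.  95.] [ 352. -355.] [56. 51.] 45
top 0.58 [210. 262.] [216. 212. 213.] [445. -40.] [55. 55.] 31
top 0.57 [208. 318.] [209. 205. 206.] [ 451. -258.] [51. 54.] 56
top 0.54 [208. 342.] [171. 143. 123.] [ 455. -368.] [62. 56.] 77
top 0.5 [210. 233.] [147.  92. 168.] [441.  72.] [54. 49.] 34
top 0.45 [212. 286.] [216. 212. 213.] [ 432. -147.] [51. 53.] 9
top 0.36 [179. 175.] [246. 241. 237.] [584. 321.] [108. 106.] 1
top 0.3 [172. 230.] [136. 112.  40.] [586.  89.] [54.  8.] 1
side pot [(0.87, array([591., 148.]))]
side lock_top [(0.61, array([484., 241.]))]
side 0.73 [215. 280.] [ 91.  55. 109.] [448.  99.] [76. 98.] 29
side 0.69 [162. 279.] [158. 152. 152.] [ 460. -232.] [ 68. 125.] 2
side 0.58 [175. 284.] [166. 160. 160.] [ 440. -124.] [ 57. 113.] 1
side 0.58 [145. 280.] [139. 134. 133.] [ 463. -341.] [116.  58.] 85
side 0.56 [196. 279.] [161. 156. 155.] [450. -15.] [ 62. 113.] 3
```

View pics/top4.png

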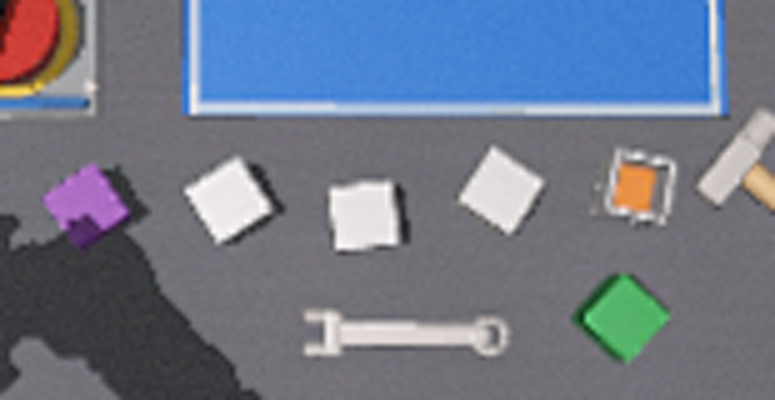

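View pics/side4.png

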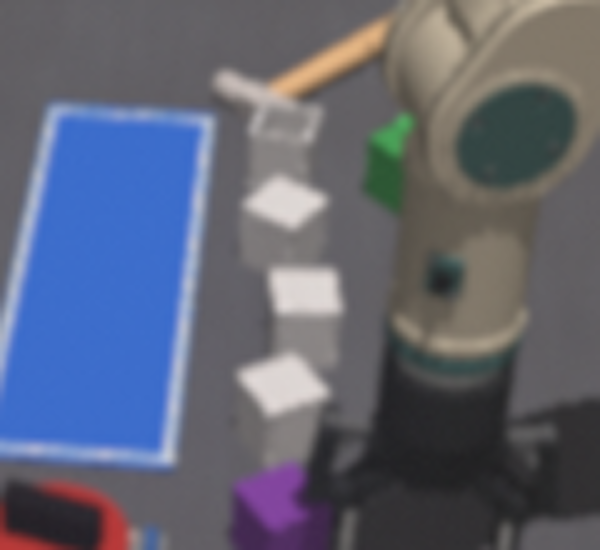

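The lock is home and the pot is on yellow. In the top crop the three mouth-down caps are at (230,200), (365,215) and (500,190), and cap_d with orange showing is at (638,187). The tool can't tilt, so I topple each cap twice by pushing in one direction, starting with the middle cap towards +x.

```bash
python3 -m crank '[[[0,1,0,1],[0,1,0,1],[0,0.8,0,1],[0,0.6,0,1],[0,0,0,1],[0,0,0,1],[0,0,0,1],[0,0,0,1],[0,0,0,1],[0,0,0,1],[0,0,0,1],[0,0,0,1]]]' 1
python3 -m crank '[[[0,0,0,1],[0,0,0,1],[0,0,0,1],[0,0,0,1],[0,0,0,1],[0,0,0,1],[0,1,0,0],[0,1,0,0],[0,1,0,0],[0,1,0,0],[0,1,0,0],[0,1,0,0]]]'
python3 -m crank '[[[0,1,0,0],[0,1,0,0],[0,1,0,0],[0,1,0,0],[0,1,0,0],[0,1,0,0],[0,1,0,0],[0,1,0,0],[0,0,0,0],[0,0,0,0]]]'
python3 go.py 378 -149 47 0.12
python3 - <<'E'
from h import *
I=ctrl.get_image("top");f=lambda h,s,v:((h<8)|(h>172))&(s>150)&(v>60)
print(blob(I,f,78,(150,200,190,240))[:2],blob(I,lambda h,s,v:(h>15)&(h<32)&(s>120)&(v>100),6,(150,200,190,240))[:2])
for r in ctrl.trace("top","cap_a"):
    m=r["mask"].astype(np.uint8);ct=max(cv2.findContours(m,0,1)[0],key=len)
    W=np.array([at(I,(y,x),60)[:2] for x,y in cv2.convexHull(ct)[:,0]],np.float32);q=cv2.minAreaRect(W)
    print(round(r["confidence"],2),I["img"][m>0].mean(0).round(),np.round(q[0]),np.round(q[1]),round(q[2]))
E
```

```text
clock: 23.05
eef_pos: [446.0, 205.8, 147.4]
tool_rot: [3.141, -0.0, 0.614]
force: [-0.5, 0.4, 0.8]
width: 0.1
gripper_force: 0.0
clock: 24.05
eef_pos: [466.6, 55.9, 147.4]
tool_rot: [3.141, -0.0, 0.138]
force: [0.2, 0.5, -1.2]
width: 0.1
gripper_force: 0.0
clock: 24.88
eef_pos: [493.6, -142.9, 147.5]
tool_rot: [3.141, -0.0, 0.134]
force: [-0.6, 0.3, -0.4]
width: 0.1
gripper_force: 0.0
t 24.9 pos [ 493.6 -142.9  147.5] yaw 0.134 w 0.1 | turn 0.18 units [-4.62 -0.31  4.02]
(((587.530517578125, 141.64199829101562), 52.67417526245117), ((588.1721801757812, 141.78057861328125), (102.04878234863281, 98.88725280761719), 18.785051345825195)) (((586.6673583984375, 131.61155700683594), 55.746646881103516), ((573.3898315429688, 113.36732482910156), (51.10409164428711, 111.48965454101562), 53.9542121887207))
0.7 [ 74. 155.  93.] [ 352. -355.] [56. 57.] 44
0.68 [152. 149. 149.] [ 453. -256.] [50. 54.] 56
0.6 [128. 125. 126.] [ 421. -157.] [28. 60.] 45
0.54 [195. 168. 167.] [517. 232.] [ 44. 143.] 84
0.48 [170. 141. 121.] [ 456. -368.] [61. 57.] 76
```

```bash
python3 -m crank '[[[-0.92,-0.06,0,0],[-0.92,-0.06,0,0],[-0.92,-0.06,0,0],[-0.92,-0.06,0,0],[-0.92,-0.06,0,0],[0,0,1,0],[0,0,1,0],[0,0,1,0],[0,0,1,0],[0,0,0,0]]]'
python3 go.py 397 -147 47 0.12
```

```text
clock: 25.82
eef_pos: [376.4, -145.4, 44.8]
tool_rot: [-3.133, 0.006, 0.14]
force: [0.1, -0.7, 0.0]
width: 0.2
gripper_force: 0.0
t 25.8 pos [ 376.4 -145.4   44.8] yaw 0.14 w 0.2 | turn 0.24 units [ 0.81  0.16 -0.09]
```

```bash
python3 -m crank '[[[0.4,0.05,0,0],[0.4,0.05,0,0],[0.2,0,-0.05,0],[0.2,0,-0.1,0],[0.2,0,-0.1,0],[0.2,0,-0.1,0]]]'
python3 -m crank '[[[0.25,0,-0.1,0],[0.25,0,-0.1,0],[0.25,0,-0.1,0],[0,0,0,0]]]'
python3 - <<'E'
from h import *
I=ctrl.get_image("side");save(I,"side5",5,(115,225,225,345))
E
```

```text
clock: 26.32
eef_pos: [418.6, -145.9, 57.1]
tool_rot: [3.141, 0.0, 0.138]
force: [-1.6, -0.5, 2.1]
width: -0.0
gripper_force: 1.1
clock: 26.65
eef_pos: [439.7, -143.4, 64.3]
tool_rot: [3.14, -0.003, 0.14]
force: [1.7, 0.0, -0.3]
width: -0.1
gripper_force: 0.0
```

View pics/side5.png

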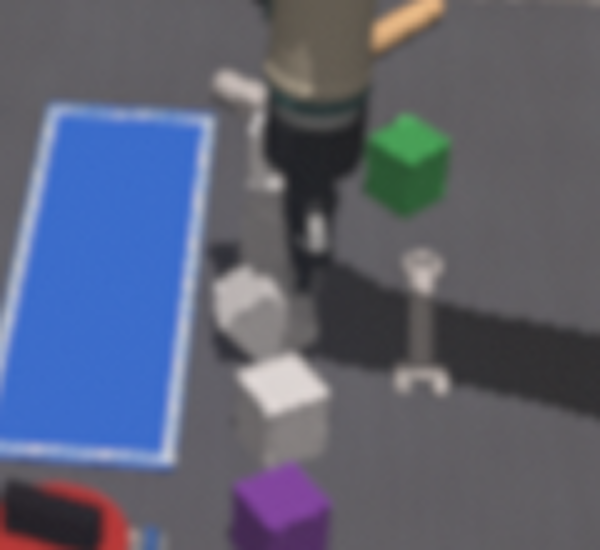

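The cap is tipping over in the picture, at about (250,310), and leans towards the mat. I let it settle, then push on.

```bash
python3 -m crank '[[[0,0,0,0],[0,0,0,0],[-0.8,0,-0.3,0],[-0.8,0,-0.3,0],[-0.4,0,0,0],[0,0,0,0]]]'
cat >> h.py <<'E'
def caps(z=60,cam="top"):
    I=ctrl.get_image(cam)
    for r in ctrl.trace(cam,"cap_a"):
        m=r["mask"].astype(np.uint8);ct=max(cv2.findContours(m,0,1)[0],key=len)
        W=np.array([at(I,(y,x),z)[:2] for x,y in cv2.convexHull(ct)[:,0]],np.float32);q=cv2.minAreaRect(W)
        b=I["img"][m>0]; o=((b[:,0].astype(int)-b[:,2])>80).sum()
        print(cam,round(r["confidence"],2),b.mean(0).round(),np.round(q[0]),np.round(q[1]),round(q[2]),"orange",o)
    return I
E
python3 - <<'E'
from h import *
I=caps(50);J=ctrl.get_image("side")
a=cv2.resize(I["img"][180:230,240,:][:,None] if 0 else I["img"][170:235,240:350],(660,390));b=cv2.resize(J["img"][130:215,225:335],(660,510))
cv2.imwrite("pics/a6.png",cv2.resize(np.vstack([a,b])[:,:,::-1],None,fx=.66,fy=.66))
E
```

```text
clock: 27.2
eef_pos: [385.1, -150.6, 78.9]
tool_rot: [-3.14, 0.002, 0.135]
force: [-0.6, 0.3, 0.1]
width: -0.2
gripper_force: 0.0
top 0.76 [216. 212. 212.] [ 489. -141.] [53. 61.] 90 orange 0
top 0.69 [218. 214. 215.] [447. -41.] [55. 54.] 34 orange 0
top 0.67 [189. 166. 138.] [ 421. -549.] [256.  89.] 57 orange 0
top 0.64 [167. 164. 164.] [ 452. -260.] [51. 54.] 56 orange 0
top 0.63 [167. 139. 119.] [ 456. -370.] [64. 58.] 76 orange 58
top 0.6 [167. 107. 189.] [454.  77.] [33. 56.] 10 orange 0
top 0.47 [ 74. 153.  92.] [ 353. -356.] [59. 58.] 45 orange 0
```

View pics/a6.png

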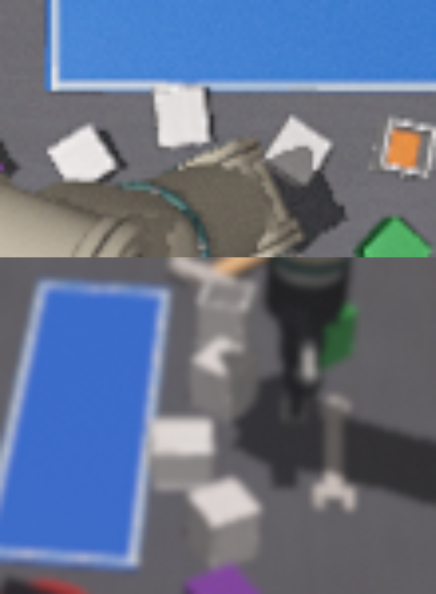

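The cap now lies on its side at top-cam (180,115), mouth towards the robot. The second push raises the mouth side over onto the closed end.

```bash
python3 -m crank '[[[0,0,0.5,1],[0.75,-0.4,0.5,0],[0.75,0,0.6,0],[0,0,0,0],[0,0,0,0]]]'
python3 go.py 430 -139 38 0.05
```

```text
clock: 27.77
eef_pos: [425.8, -137.9, 37.7]
tool_rot: [3.141, 0.0, 0.06]
force: [-1.2, -0.4, 0.6]
width: 0.1
gripper_force: 0.0
t 27.8 pos [ 425.8 -137.9   37.7] yaw 0.06 w 0.1 | turn 0.13 units [ 0.17  0.05 -0.01]
```

```bash
python3 -m crank '[[[0.4,0,0,0],[0.4,0,0,0],[0.25,0,0,0],[0.25,0,-0.1,0],[0.25,0,-0.12,0],[0.25,0,-0.12,0],[0.25,0,-0.12,0],[0.25,0,-0.12,0],[0.25,0,-0.12,0]]]'
python3 -m crank '[[[0.25,0,-0.12,0],[0.25,0,-0.12,0],[0.25,0,-0.12,0],[0.25,0,-0.12,0],[0,0,0,0],[0,0,0,0],[0,0,-1,0],[-1,0,-1,0],[-1,0,-1,0],[-1,0,0,0]]]'
python3 - <<'E'
from h import *
I=caps(60);J=caps(60,"side")
a=cv2.resize(I["img"][160:225,240:350],(440,260));b=cv2.resize(J["img"][130:215,225:335],(440,340))
cv2.imwrite("pics/a7.png",np.vstack([a,b])[:,:,::-1])
E
```

```text
clock: 28.52
eef_pos: [488.9, -134.7, 56.8]
tool_rot: [3.141, -0.0, 0.058]
force: [-1.3, 0.1, 0.8]
width: -0.1
gripper_force: 0.3
clock: 29.35
eef_pos: [438.8, -138.8, 146.1]
tool_rot: [3.14, -0.005, 0.057]
force: [0.1, -0.1, -0.0]
width: -0.2
gripper_force: 0.0
top 0.62 [181. 142. 114.] [ 557. -142.] [52. 53.] 9 orange 68
top 0.5 [125. 122. 121.] [ 451. -267.] [39. 61.] 84 orange 0
top 0.49 [ 73. 158.  92.] [ 354. -355.] [53. 54.] 44 orange 0
top 0.44 [170. 141. 121.] [ 456. -369.] [62. 56.] 77 orange 58
side 0.84 [ 99.  59. 118.] [445.  98.] [ 65. 106.] 3 orange 0
side 0.79 [139. 137. 146.] [ 562. -116.] [ 50. 113.] 5 orange 0
side 0.74 [157. 152. 151.] [452. -15.] [ 65. 124.] 2 orange 0
side 0.72 [ 58. 110.  67.] [ 361. -323.] [129.  70.] 84 orange 0
side 0.66 [101.  98.  99.] [ 458. -230.] [ 64. 131.] 3 orange 0
```

View pics/a7.png

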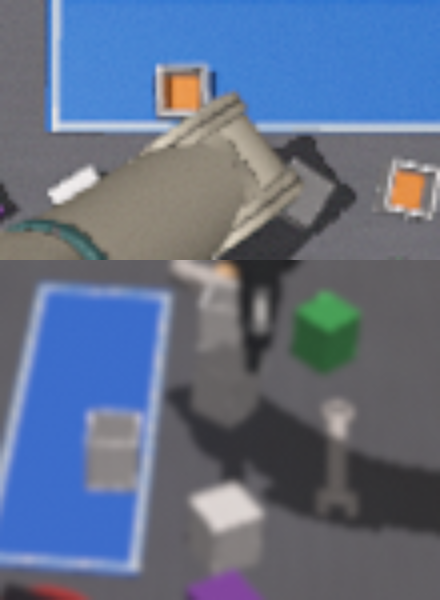

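Cap 1 stands mouth up on the mat: orange inside at top-cam (182,90), clear of the line. Next is the third cap, along its own face normal of about -34°.

```bash
python3 -m crank '[[[0,0,0,1],[0,0,0,1],[0,0,0,1],[0,0,0,1],[0,0,0,1],[0,0,0,1],[0,0,0,1],[0,0,0,1],[0.2,0.9,0,0],[0.2,0.9,0,0],[0.2,0.9,0,0],[0,0,0,0]]]'
python3 go.py 404 -221 45 -0.593
python3 -c "
from h import *
caps(60)"
```

```text
clock: 30.55
eef_pos: [412.9, -207.0, 143.4]
tool_rot: [3.138, -0.003, -0.587]
force: [-0.2, -0.8, 0.3]
width: 0.0
gripper_force: 0.0
t 30.6 pos [ 412.9 -207.   143.4] yaw -0.587 w 0.0 | turn 0.07 units [0.02 0.66 3.94]
top 0.73 [175. 141. 119.] [ 556. -142.] [55. 54.] 6 orange 67
top 0.6 [154. 123. 102.] [ 456. -368.] [57. 53.] 89 orange 57
top 0.48 [ 74. 154.  92.] [ 352. -355.] [56. 57.] 44 orange 0
top 0.44 [169. 108. 193.] [450.  77.] [24. 36.] 0 orange 0
```

```bash
python3 -m crank '[[[0,0.66,1,0],[0,0,1,0],[0,0,1,0],[0,0,0.95,0],[0,0,0,0]]]'
python3 -m crank '[[[0.4,0,0,0],[0.4,0,0,0],[0.2,0,-0.05,0],[0.2,0,-0.1,0],[0.2,0,-0.1,0],[0.2,0,-0.1,0],[0.25,0,-0.1,0],[0.25,0,-0.1,0],[0.25,0,-0.1,0],[0,0,0,0],[0,0,0,0],[0,0,0,0]]]'
python3 -m crank '[[[-0.8,0,-0.3,0],[-0.8,0,-0.3,0],[-0.8,0,-0.5,0],[-0.8,0,-0.5,0],[0,0,0,0]]]'
python3 -c "
from h import *
caps(50);caps(50,'side')"
```

```text
clock: 31.07
eef_pos: [403.8, -213.0, 41.1]
tool_rot: [-3.14, 0.007, -0.58]
force: [-1.1, -0.1, 0.1]
width: 0.1
gripper_force: 0.0
clock: 32.07
eef_pos: [453.5, -248.2, 60.6]
tool_rot: [3.142, 0.0, -0.582]
force: [-0.5, 0.9, -1.3]
width: -0.2
gripper_force: 0.1
clock: 32.48
eef_pos: [383.4, -201.8, 101.9]
tool_rot: [-3.14, 0.003, -0.584]
force: [0.8, 0.8, 0.3]
width: -0.1
gripper_force: 0.0
top 0.72 [176. 141. 118.] [ 558. -142.] [55. 54.] 6 orange 68
top 0.57 [ 74. 156.  92.] [ 352. -357.] [56. 57.] 44 orange 0
top 0.52 [170. 140. 119.] [ 457. -372.] [61. 53.] 89 orange 59
top 0.4 [223. 219. 219.] [461. -41.] [57. 28.] 90 orange 0
top 0.39 [196. 192. 191.] [ 471. -259.] [34. 59.] 11 orange 0
top 0.25 [184. 152. 114.] [773. 184.] [160. 118.] 77 orange 301
side 0.74 [ 99.  58. 118.] [445.  89.] [ 66. 106.] 3 orange 0
side 0.65 [137. 133. 132.] [ 462. -359.] [121.  57.] 88 orange 0
side 0.64 [ 54. 102.  62.] [ 345. -328.] [119.  40.] 82 orange 0
side 0.63 [147. 142. 141.] [ 463. -246.] [ 65. 126.] 2 orange 0
side 0.62 [139. 138. 145.] [ 563. -128.] [ 50. 114.] 5 orange 0
side 0.58 [155. 149. 149.] [451. -28.] [ 70. 119.] 3 orange 0
```

```bash
python3 - <<'E'
from h import *
I=ctrl.get_image("top");J=ctrl.get_image("side")
a=cv2.resize(I["img"][160:225,240:350],(440,260),interpolation=2);b=cv2.resize(J["img"][130:215,225:335],(440,340),interpolation=2)
cv2.imwrite("pics/a8.png",np.vstack([a,b])[:,:,::-1])
E
```

```text
(no output)
```

View pics/a8.png

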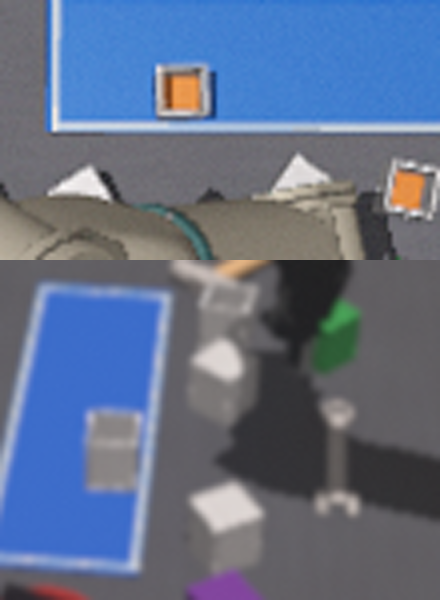

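It did not tip: still upright at side (222,375). The push was about 10 mm short, so I repeat it with a longer stroke and later lift.

```bash
python3 go.py 408 -216 44 -0.583
python3 -m crank '[[[0.6,0,1,0],[0.6,0,1,0],[0,0,0.3,0],[0,0,0,0]]]'
python3 go.py 408 -216 44 -0.583
```

```text
t 32.8 pos [ 387.5 -204.7  100.4] yaw -0.582 w 0.2 | turn 0.01 units [ 0.93 -0.08  2.26]
clock: 33.12
eef_pos: [411.7, -220.9, 41.1]
tool_rot: [3.141, 0.003, -0.582]
force: [-0.9, 0.9, 0.6]
width: 0.1
gripper_force: 0.0
t 33.1 pos [ 411.7 -220.9   41.1] yaw -0.582 w 0.1 | turn 0.01 units [-0.23 -0.08 -0.12]
```

```bash
python3 -m crank '[[[0.3,0.2,0,0],[0.3,0,0,0],[0.2,0,0,0],[0.25,0,-0.07,0],[0.25,0,-0.07,0],[0.25,0,-0.07,0],[0.25,0,-0.08,0],[0.25,0,-0.1,0],[0.25,0,-0.1,0],[0.25,0,-0.1,0],[0.2,0,-0.1,0],[0.2,0,-0.1,0]]]'
python3 -m crank '[[[0,0,0,0],[0,0,0,0],[-1,0,-0.3,0],[-1,0,-0.3,0],[-0.8,0,-0.5,0],[-0.8,0,-0.5,0],[0,0,0,0]]]'
python3 -c "
from h import *
caps(50);caps(50,'side')"
```

```text
clock: 34.12
eef_pos: [471.6, -266.1, 63.4]
tool_rot: [3.141, -0.001, -0.582]
force: [-0.2, 0.1, -1.0]
width: -0.1
gripper_force: 0.0
clock: 34.7
eef_pos: [392.0, -213.4, 104.2]
tool_rot: [-3.14, 0.003, -0.584]
force: [-0.3, -0.6, -0.6]
width: -0.2
gripper_force: 0.0
top 0.52 [160. 132. 112.] [ 456. -372.] [63. 57.] 77 orange 57
top 0.51 [224. 220. 220.] [467. -39.] [28. 16.] 90 orange 0
top 0.51 [209. 206. 207.] [ 510. -299.] [53. 70.] 55 orange 0
top 0.51 [ 78. 155.  95.] [ 350. -361.] [51. 63.] 57 orange 0
side 0.82 [ 99.  60. 118.] [445.  88.] [ 66. 116.] 3 orange 0
side 0.76 [159. 153. 153.] [450. -26.] [ 62. 114.] 3 orange 0
side 0.74 [127. 123. 122.] [ 463. -353.] [131.  55.] 88 orange 0
side 0.73 [139. 138. 146.] [ 563. -127.] [ 50. 114.] 5 orange 0
side 0.73 [176. 153. 133.] [ 473. -450.] [107.  58.] 38 orange 28
side 0.6 [ 55. 108.  64.] [ 350. -332.] [125.  51.] 82 orange 0
side 0.57 [162. 158. 159.] [ 515. -273.] [ 70. 116.] 3 orange 0
```

It toppled: lying at about (515,-298). Second push follows.

```bash
python3 go.py 462 -263 38 -0.593
python3 -m crank '[[[1,0,0.5,0],[1,0,0.5,0],[1,0,0.5,0],[0.3,0,1,0],[0,0,0.15,0],[0,0,0,0]]]'
python3 go.py 462 -263 38 -0.593
```

```text
t 34.9 pos [ 396.4 -216.4  102.9] yaw -0.582 w -0.1 | turn 0.14 units [3.22 0.08 2.6 ]
clock: 35.4
eef_pos: [463.3, -260.9, 34.8]
tool_rot: [3.141, 0.004, -0.582]
force: [0.3, 0.6, -0.0]
width: -0.2
gripper_force: 0.0
t 35.4 pos [ 463.3 -260.9   34.8] yaw -0.582 w -0.2 | turn 0.13 units [ 0.    0.1  -0.13]
```

```bash
python3 -m crank '[[[0.4,0.1,-0.1,0],[0.4,0,0,0],[0.25,0,0,0],[0.25,0,-0.1,0],[0.25,0,-0.12,0],[0.25,0,-0.12,0],[0.25,0,-0.12,0],[0.25,0,-0.12,0],[0.25,0,-0.12,0],[0.25,0,-0.12,0],[0.25,0,-0.12,0],[0.25,0,-0.12,0]]]'
python3 -m crank '[[[0.25,0,-0.12,0],[0.2,0,-0.1,0],[0,0,0,0],[0,0,0,0],[0,0,-1,0],[-1,0,-1,0],[-1,0,-1,0],[-1,0,0,0],[0,0,0,0]]]'
python3 -c "
from h import *
caps(60);caps(60,'side')"
```

```text
clock: 36.4
eef_pos: [532.8, -309.2, 66.1]
tool_rot: [3.142, -0.0, -0.582]
force: [0.1, 1.0, 0.1]
width: 0.4
gripper_force: 0.0
clock: 37.15
eef_pos: [474.5, -270.8, 147.1]
tool_rot: [-3.139, 0.004, -0.584]
force: [-1.6, -0.1, -0.8]
width: 0.0
gripper_force: 0.0
top 0.63 [164. 141. 129.] [ 558. -142.] [60. 61.] 7 orange 68
top 0.56 [ 74. 157.  92.] [ 352. -355.] [56. 57.] 44 orange 0
top 0.45 [140. 119. 106.] [ 440. -373.] [30. 64.] 22 orange 20
side 0.79 [129. 129. 138.] [ 572. -313.] [ 71. 141.] 4 orange 0
side 0.79 [ 99.  59. 118.] [446.  96.] [ 65. 110.] 3 orange 0
side 0.74 [158. 152. 151.] [451. -15.] [ 68. 114.] 2 orange 0
side 0.69 [139. 137. 143.] [ 563. -115.] [ 46. 113.] 5 orange 0
side 0.65 [110. 106. 105.] [ 464. -337.] [123.  55.] 85 orange 0
side 0.59 [ 55. 111.  64.] [ 361. -322.] [115.  63.] 89 orange 0
```

The side view puts cap 2 standing at about (572,-313). For the last mouth-down cap, I grasp it, square it up and set it in the free slot before toppling.

```bash
python3 -m crank '[[[0,0,0,1],[0,0,0,1],[0,0,0,1],[0,0,0,1],[0,0,0,1],[-0.95,-0.45,0,0],[-0.95,-0.45,0,0],[-0.95,-0.45,0,0],[-0.95,-0.45,0,0],[-0.95,-0.45,0,0],[-0.95,-0.45,0,0],[-0.95,-0.45,0,0]]]' -1
python3 -m crank '[[[-0.9,-0.45,0,0],[-0.9,-0.45,0,0],[0,0,0,0],[0,0,0,0]]]'
python3 go.py 446 -36 22 -0.995
python3 -c "
from h import *
caps(60);caps(60,'side')"
```

```text
clock: 38.35
eef_pos: [452.5, -91.0, 145.8]
tool_rot: [3.141, -0.001, -0.982]
force: [0.2, 0.6, 1.0]
width: 85.3
gripper_force: 0.0
clock: 38.68
eef_pos: [446.4, -40.8, 145.8]
tool_rot: [3.141, -0.0, -0.979]
force: [0.6, -1.1, -0.3]
width: 85.1
gripper_force: 0.0
t 38.7 pos [446.4 -40.8 145.8] yaw -0.979 w 85.1 | turn 0.2 units [-0.17 -0.09  4.95]
top 0.67 [164. 143. 132.] [ 564. -339.] [57. 66.] 49 orange 58
top 0.67 [ 75. 154.  93.] [ 353. -354.] [59. 57.] 45 orange 0
top 0.66 [171. 142. 124.] [ 555. -141.] [53. 58.] 90 orange 68
side 0.77 [101.  62. 118.] [446.  98.] [ 71. 112.] 12 orange 0
side 0.69 [182. 150. 119.] [ 360. -540.] [112.  35.] 54 orange 47
side 0.67 [133. 132. 139.] [ 570. -310.] [ 67. 134.] 4 orange 0
side 0.65 [155. 149. 149.] [452. -15.] [ 58. 113.] 3 orange 0
side 0.63 [ 58. 118.  68.] [ 348. -326.] [ 42. 121.] 3 orange 0
side 0.52 [140. 139. 149.] [ 562. -115.] [ 52. 115.] 1 orange 0
```

```bash
python3 -m crank '[[[-0.15,-0.1,1,0.2],[0,0,1,0],[0,0,1,0],[0,0,1,0],[0,0,0.9,0],[0,0,0,0],[0,0,0,0]]]'
python3 -m crank '[[[0,0,0,0],[0,0,0,0],[0,0,0,0],[0,0,0,0],[0,0,0,0],[0,0,0,0],[0,0,0,0],[0,0,0,0],[0,0,0,0]]]' 1
python3 -m crank '[[[0,0,-0.5,0],[0,0,-1,0],[0,0,-1,0],[0,0,-1,0],[0,0,-1,0],[0,0,0,0]]]'
python3 go.py 450 -232 122 0
```

```text
clock: 39.47
eef_pos: [445.4, -38.7, 23.6]
tool_rot: [3.141, 0.002, -1.002]
force: [0.5, -1.9, 0.1]
width: 85.3
gripper_force: 0.0
clock: 40.22
eef_pos: [446.4, -38.0, 25.0]
tool_rot: [-3.141, -0.003, -0.998]
force: [-1.1, -1.4, 6.4]
width: 49.4
gripper_force: 61.5
clock: 40.72
eef_pos: [447.8, -37.7, 140.1]
tool_rot: [-3.137, -0.005, -0.998]
force: [0.7, -0.6, -2.7]
width: 49.2
gripper_force: 63.2
t 40.7 pos [447.8 -37.7 140.1] yaw -0.998 w 49.2 | turn -12.47 units [0.09 7.77 0.73]
```

```bash
python3 -m crank '[[[0,0.4,0,-1],[0,0.5,0,-1],[0,0.5,0,-1],[0,0,0,-1],[0,0,0,-1],[0,0,0,-1],[0,0,0,-1],[0,0,0,-1],[0,0,0,-1],[0,0,0,-1],[0,0,0,-1],[0,0,0,-1]]]'
python3 -m crank '[[[0,0,0,-0.5],[0,0.9,0,0],[0,0.9,0,0],[0,0.9,0,0],[0,0.9,0,0],[0,0.9,0,0],[0,0.9,0,0],[0,0.9,0,0],[0,0,0,0],[0,0,0,0]]]'
python3 go.py 450 -232 25 0
```

```text
clock: 41.72
eef_pos: [417.5, -58.4, 136.1]
tool_rot: [3.141, 0.001, -0.034]
force: [1.0, -0.5, -2.4]
width: 49.1
gripper_force: 63.2
clock: 42.55
eef_pos: [417.7, -217.1, 136.0]
tool_rot: [3.141, 0.001, -0.001]
force: [0.0, 0.2, -2.8]
width: 49.3
gripper_force: 63.1
t 42.5 pos [ 417.7 -217.1  136. ] yaw -0.001 w 49.3 | turn -0.01 units [1.29 0.6  4.44]
```

```bash
python3 -m crank '[[[0.65,0.3,0,0],[0.65,0.3,0,0],[0,0,1,0],[0,0,1,0],[0,0,1,0],[0,0,0.7,0],[0,0,0.4,0],[0,0,0.25,0],[0,0,0,0],[0,0,0,0]]]'
```

```text
clock: 43.38
eef_pos: [451.1, -230.9, 27.9]
tool_rot: [3.141, -0.0, 0.002]
force: [-0.6, 0.7, -1.6]
width: 49.4
gripper_force: 63.2
```

```bash
python3 -m crank '[[[0,0,0.12,0],[0,0,0,0],[0,0,0,0]]]'
python3 -m crank '[[[0,0,0,0],[0,0,0,0],[0,0,0,0],[0,0,0,0],[0,0,0,0],[0,0,0,0],[0,0,-1,0],[0,0,-1,0],[0,0,-1,0],[0,0,-0.5,0]]]' -1
python3 -m crank '[[[-0.8,0,0,0],[-0.8,0,0,0],[-0.8,0,0,0],[0,0,0,0],[0,0,0,0],[0,0,0,0],[0,0,1,0],[0,0,1,0],[0,0,0.6,0],[0,0,0,0]]]' 1
python3 go.py 393 -231 45 0
python3 -c "
from h import *
caps(60,'side')"
```

```text
clock: 43.63
eef_pos: [451.3, -231.2, 25.2]
tool_rot: [3.141, -0.001, 0.002]
force: [0.6, 0.1, -2.1]
width: 49.5
gripper_force: 63.3
clock: 44.47
eef_pos: [451.6, -231.8, 114.4]
tool_rot: [3.14, -0.002, 0.001]
force: [0.1, -0.6, 0.7]
width: 85.1
gripper_force: 0.0
clock: 45.3
eef_pos: [390.6, -230.4, 44.6]
tool_rot: [-3.139, 0.003, 0.002]
force: [0.1, 0.6, 0.1]
width: -0.0
gripper_force: 0.0
t 45.3 pos [ 390.6 -230.4   44.6] yaw 0.002 w -0.0 | turn 0.03 units [ 0.1   0.03 -0.01]
side 0.85 [ 99.  57. 118.] [446.  98.] [79. 91.] 35 orange 0
side 0.79 [132. 127. 126.] [ 461. -342.] [124.  52.] 88 orange 0
side 0.76 [167. 161. 160.] [ 458. -197.] [ 49. 118.] 0 orange 0
side 0.67 [47. 92. 54.] [ 348. -314.] [115.  36.] 81 orange 0
side 0.56 [138. 136. 144.] [ 562. -116.] [ 50. 113.] 5 orange 0
```

```bash
python3 -c "
from h import *
caps(60);caps(60,'side')
I=ctrl.get_image('side')
a=proj(I,[[426,-256,60],[426,-206,60],[476,-206,60],[476,-256,60]]);print(a.round())
"
```

```text
top 0.67 [202. 198. 199.] [ 458. -225.] [53. 40.] 90 orange 0
top 0.67 [162. 139. 128.] [ 564. -340.] [54. 67.] 45 orange 58
top 0.57 [158. 101. 180.] [440.  73.] [57. 51.] 45 orange 0
top 0.52 [166. 137. 117.] [ 458. -370.] [59. 58.] 77 orange 58
top 0.48 [171. 140. 119.] [ 555. -141.] [57. 53.] 0 orange 68
top 0.48 [ 74. 151.  92.] [ 346. -361.] [45. 57.] 44 orange 0
top 0.33 [ 85. 137. 205.] [ 589. -226.] [442. 140.] 90 orange 0
side 0.84 [130. 128. 133.] [ 569. -313.] [ 67. 127.] 6 orange 0
side 0.69 [166. 161. 159.] [ 458. -197.] [119.  48.] 89 orange 0
side 0.66 [48. 93. 56.] [ 349. -315.] [117.  41.] 82 orange 0
side 0.65 [130. 125. 124.] [ 462. -339.] [129.  57.] 89 orange 0
side 0.61 [ 98.  58. 117.] [446.  98.] [82. 94.] 35 orange 0
[[156. 289.]
 [164. 289.]
 [163. 276.]
 [155. 277.]]
```

```bash
python3 -m crank '[[[0.3,-0.3,0,0],[0.4,0,0,0],[0.3,0,0,0],[0.25,0,-0.07,0],[0.25,0,-0.07,0],[0.25,0,-0.07,0],[0.25,0,-0.08,0],[0.25,0,-0.1,0],[0.25,0,-0.1,0],[0.25,0,-0.1,0],[0.2,0,-0.1,0],[0.2,0,-0.1,0]]]'
python3 -m crank '[[[0,0,0,0],[0,0,0,0],[-1,0,-0.3,0],[-1,0,-0.3,0],[-0.8,0,-0.5,0],[-0.8,0,-0.5,0],[0,0,0,0]]]'
python3 -c "
from h import *
caps(50);caps(50,'side')"
```

```text
clock: 46.65
eef_pos: [470.7, -223.5, 67.1]
tool_rot: [3.141, -0.001, 0.002]
force: [-1.0, -0.3, 0.2]
width: 0.2
gripper_force: 0.0
clock: 47.23
eef_pos: [375.2, -223.7, 108.1]
tool_rot: [-3.14, 0.002, -0.003]
force: [-0.5, 0.7, -0.0]
width: 0.1
gripper_force: 0.0
top 0.73 [211. 207. 208.] [ 520. -229.] [49. 58.] 89 orange 0
top 0.67 [161. 103. 183.] [442.  74.] [55. 51.] 34 orange 0
top 0.66 [182. 138. 106.] [ 557. -143.] [50. 49.] 0 orange 68
top 0.62 [166. 138. 121.] [ 600. -346.] [52. 64.] 51 orange 55
top 0.6 [164. 136. 117.] [ 459. -371.] [61. 60.] 75 orange 58
top 0.5 [132. 104.  41.] [588.  94.] [19. 79.] 88 orange 49
side 0.77 [130. 126. 125.] [ 462. -353.] [132.  57.] 88 orange 0
side 0.73 [ 98.  57. 118.] [444.  91.] [ 62. 111.] 3 orange 0
side 0.72 [130. 128. 136.] [ 604. -327.] [ 68. 136.] 6 orange 0
side 0.65 [139. 137. 144.] [ 563. -127.] [ 50. 114.] 5 orange 0
side 0.64 [50. 91. 57.] [ 344. -327.] [116.  45.] 70 orange 0
side 0.47 [172. 167. 169.] [ 520. -206.] [ 64. 109.] 5 orange 0
```

Cap 2 was bumped to (600,-346), still well inside the mat. The last one lies at (521,-225), so I make the second push.

```bash
python3 -m crank '[[[0.9,0,0.6,0],[0.9,0,0.6,0],[0.9,0,0.6,0],[0.5,0,0.9,0],[0,0,0,0],[0,0,0,0]]]'
python3 go.py 457 -225 38 0
```

```text
clock: 47.93
eef_pos: [459.3, -222.7, 37.7]
tool_rot: [-3.14, 0.003, 0.003]
force: [0.0, -0.2, -0.3]
width: -0.1
gripper_force: 0.0
t 47.9 pos [ 459.3 -222.7   37.7] yaw 0.003 w -0.1 | turn 0.04 units [-0.09  0.09 -0.01]
```

```bash
python3 -m crank '[[[0.4,0.1,0,0],[0.4,0,0,0],[0.25,0,0,0],[0.25,0,-0.1,0],[0.25,0,-0.12,0],[0.25,0,-0.12,0],[0.25,0,-0.12,0],[0.25,0,-0.12,0],[0.25,0,-0.12,0],[0.25,0,-0.12,0],[0.25,0,-0.12,0],[0.25,0,-0.12,0]]]'
python3 -m crank '[[[0.25,0,-0.12,0],[0,0,0,0],[0,0,0,0],[0,0,-1,0],[-1,0,-1,0],[-1,0,-1,0],[0,1,0,0],[0,1,0,0],[0,0,0,0]]]'
python3 -c "
from h import *
caps(60);caps(60,'side')"
```

```text
clock: 48.93
eef_pos: [543.1, -225.8, 66.1]
tool_rot: [3.142, -0.0, 0.002]
force: [-0.6, 0.4, -0.1]
width: -0.2
gripper_force: 0.1
clock: 49.68
eef_pos: [497.3, -282.2, 145.2]
tool_rot: [3.136, -0.002, -0.004]
force: [0.5, -0.5, 0.9]
width: 0.2
gripper_force: 0.0
top 0.75 [168. 140. 122.] [ 588. -233.] [57. 58.] 89 orange 59
top 0.61 [124. 105.  94.] [ 452. -378.] [46. 44.] 90 orange 23
top 0.52 [ 73. 152.  91.] [ 353. -354.] [59. 57.] 45 orange 0
top 0.5 [160. 102. 182.] [441.  73.] [54. 50.] 34 orange 0
top 0.47 [177. 141. 115.] [ 555. -143.] [49. 58.] 90 orange 67
top 0.47 [154. 131. 118.] [ 610. -331.] [20. 59.] 38 orange 13
top 0.26 [178. 157. 133.] [ 401. -532.] [260.  88.] 44 orange 0
side 0.74 [143. 140. 142.] [ 597. -211.] [ 48. 110.] 5 orange 0
side 0.74 [131. 129. 133.] [ 604. -323.] [ 67. 114.] 6 orange 0
side 0.56 [ 99.  57. 118.] [446.  98.] [ 65. 106.] 3 orange 0
side 0.54 [110. 106. 105.] [ 464. -341.] [127.  55.] 84 orange 0
side 0.5 [138. 137. 147.] [ 562. -116.] [ 57. 124.] 5 orange 0
side 0.49 [ 56. 110.  64.] [ 361. -322.] [127.  63.] 89 orange 0
```

Three caps stand mouth up on the mat. Now fetch cap_d: close along x, away from the hammer head, with the fingers partly open to clear the green block.

```bash
python3 -m crank '[[[0,0,0,-1],[0,0,0,-1],[0,0,0,-1],[0,0,0,-1],[0,0,0,-1],[0,0,0,-1],[0,0,0,-1],[0,0,0,-1],[0,0,0,-1],[0,0,0,-1],[0,0,0,-1],[0,0,0,-1]]]' -0.6
python3 -m crank '[[[0,0,0,-1],[0,0,0,-1],[0,0,0,-1],[0,0,0,-1],[0,0,0,-1],[0,0,0,-1],[0,0,0,0]]]'
python3 go.py 458 -365 140
python3 -c "
from h import *
caps(60)"
```

```text
clock: 50.88
eef_pos: [498.4, -274.4, 143.3]
tool_rot: [-3.14, -0.0, 0.968]
force: [-0.3, 0.3, -0.3]
width: 68.3
gripper_force: 0.0
clock: 51.47
eef_pos: [498.4, -274.6, 143.4]
tool_rot: [-3.141, -0.001, 1.445]
force: [0.6, -0.0, -0.3]
width: 68.3
gripper_force: 0.0
t 51.5 pos [ 498.4 -274.6  143.4] yaw 1.445 w 68.3 | turn 0.0 units [-3.79 -1.15  0.14]
top 0.6 [154. 100. 174.] [441.  74.] [60. 51.] 45 orange 0
top 0.58 [174. 138. 114.] [ 556. -142.] [55. 53.] 7 orange 67
top 0.51 [163. 138. 124.] [ 588. -233.] [57. 58.] 89 orange 59
top 0.44 [ 90. 137. 202.] [ 589. -224.] [446. 148.] 90 orange 0
```

```bash
python3 -m crank '[[[-0.95,-0.29,0,0],[-0.95,-0.29,0,0],[-0.95,-0.29,0,0],[-0.95,-0.29,0,0],[0,0,0.8,0],[0,0,0,0],[0,0,0,0]]]'
python3 go.py 458 -365 24
python3 - <<'E'
from h import *
I=ctrl.get_image("top");J=ctrl.get_image("side")
a=cv2.resize(I["img"][175:240,290,:][:,None] if 0 else I["img"][175:240,290:400],(440,260),interpolation=2);b=cv2.resize(J["img"][105,:] if 0 else J["img"][100:185,225:335],(440,340),interpolation=2)
cv2.imwrite("pics/a9.png",np.vstack([a,b])[:,:,::-1])
E
```

```text
clock: 52.15
eef_pos: [457.0, -365.0, 122.9]
tool_rot: [-3.139, -0.002, 1.441]
force: [0.6, 1.1, -0.1]
width: 68.2
gripper_force: 0.0
t 52.1 pos [ 457.  -365.   122.9] yaw 1.441 w 68.2 | turn 0.0 units [0.   0.04 3.96]
```

View pics/a9.png

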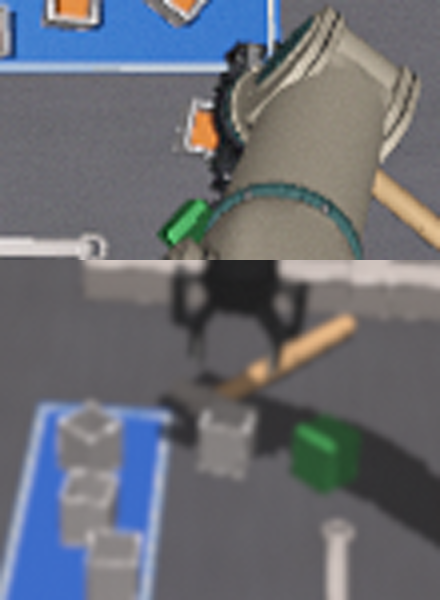

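The fingers at side (195–275, 355) look roughly above cap_d at (227,425). One numeric check before I descend.

```bash
python3 - <<'E'
from h import *
J=ctrl.get_image("side")
for r in ctrl.trace("side","cap_a"):
    p=r["position"]
    if 270<p[1]<292 and p[0]<160:
        rr,cc=np.nonzero(r["mask"]);print(r["confidence"],p,rr.min(),rr.max(),cc.min(),cc.max())
for c in((458,-365),(462,-365)):
    a=proj(J,[[c[0]+x,c[1]+y,z] for x in(-25,25) for y in(-25,25) for z in(0,60)]);print(a.min(0),a.max(0))
E
```

```text
0.81 [143.2, 278.6] 135 152 275 288
[136.5249404  275.49782564] [155.52897124 288.43135403]
[136.46584634 274.56450398] [155.46757443 287.49516123]
```

```bash
python3 -m crank '[[[-0.12,0.05,1,0],[0,0,1,0],[0,0,1,0],[0,0,0.9,0],[0,0,0,0],[0,0,0,0]]]'
python3 -m crank '[[[0,0,0,0],[0,0,0,0],[0,0,0,0],[0,0,0,0],[0,0,0,0],[0,0,0,0],[0,0,0,0],[0,0,0,0]]]' 1
python3 -m crank '[[[0,0,-0.5,0],[0,0,-1,0],[0,0,-1,0],[0,0,-1,0],[0,0,-1,0],[0,0,0,0]]]'
python3 go.py 596 -425 140
```

```text
clock: 52.85
eef_pos: [458.3, -368.7, 26.0]
tool_rot: [-3.14, -0.001, 1.443]
force: [0.6, -0.2, 0.6]
width: 68.4
gripper_force: 0.0
clock: 53.52
eef_pos: [459.8, -370.5, 28.5]
tool_rot: [3.138, 0.002, 1.442]
force: [0.2, 0.8, 6.9]
width: 49.4
gripper_force: 62.0
clock: 54.02
eef_pos: [460.8, -371.8, 144.8]
tool_rot: [3.133, 0.005, 1.441]
force: [-0.3, -1.5, -1.4]
width: 49.3
gripper_force: 61.7
t 54.0 pos [ 460.8 -371.8  144.8] yaw 1.441 w 49.3 | turn 0.0 units [-1.41  5.64  0.19]
```

```bash
python3 -m crank '[[[-0.2,0.9,0,0],[-0.2,0.9,0,0],[-0.2,0.9,0,0],[-0.2,0.9,0,0],[-0.2,0.9,0,0],[-0.2,0.9,0,0],[0,0,0,0],[0,0,0,0],[0,0,0,0]]]'
python3 go.py 596 -425 29
```

```text
clock: 54.77
eef_pos: [586.9, -416.3, 138.3]
tool_rot: [-3.139, -0.001, 1.442]
force: [0.3, 0.0, -1.9]
width: 49.9
gripper_force: 61.8
t 54.8 pos [ 586.9 -416.3  138.3] yaw 1.442 w 49.9 | turn 0.0 units [-0.3   0.4   4.37]
```

```bash
python3 -m crank '[[[-0.4,0.25,1,0],[0,0,1,0],[0,0,1,0],[0,0,0.7,0],[0,0,0.3,0],[0,0,0.15,0],[0,0,0,0],[0,0,0,0]]]'
```

```text
clock: 55.43
eef_pos: [593.7, -428.1, 36.5]
tool_rot: [3.14, 0.001, 1.442]
force: [0.6, -0.8, -2.6]
width: 49.6
gripper_force: 61.9
```

```bash
python3 -m crank '[[[0,0,0.12,0],[0,0,0.1,0],[0,0,0,0],[0,0,0,0]]]'
python3 -m crank '[[[0,0,0.08,0],[0,0,0,0],[0,0,0,0],[0,0,0,0]]]'
```

```text
clock: 55.77
eef_pos: [593.3, -427.4, 29.8]
tool_rot: [3.141, -0.0, 1.442]
force: [0.2, 0.3, -1.2]
width: 49.7
gripper_force: 61.9
clock: 56.1
eef_pos: [593.6, -427.7, 28.6]
tool_rot: [3.141, 0.0, 1.442]
force: [-1.6, 1.7, 5.7]
width: 49.6
gripper_force: 62.6
```

Contact with the mat. Now release, retreat well clear, and verify everything.

```bash
python3 -m crank '[[[0,0,0,0],[0,0,0,0],[0,0,0,0],[0,0,0,0],[0,0,0,0],[0,0,0,0],[0,0,-1,0],[0,0,-1,0],[0,0,-1,0],[0,0,-1,0],[0,0,-1,0],[0,0,-1,0]]]' -0.5
python3 -m crank '[[[0.3,-1,0,0],[0.3,-1,0,0],[0,-1,0,0],[0,-1,0,0],[0,-1,0,0],[0,-1,0,0],[-1,0,0,0],[-1,0,0,0],[-1,0,0,0],[0,0,0,0],[0,0,0,0]]]'
python3 - <<'E'
from h import *
I=caps(60);caps(60,"side")
print(blob(I,lambda h,s,v:((h<8)|(h>172))&(s>150)&(v>60),78,(150,200,190,240))[0])
for c in("top","side"):
    J=ctrl.get_image(c);print(c,[at(J,r["position"],71).round()[:2] for r in ctrl.place_of(c,"lock_top")][:1])
J=ctrl.get_image("side")
a=cv2.resize(I["img"][150:240,180:380],(600,270),interpolation=2);b=cv2.resize(J["img"][110:300,180:340],(600,712*0+310) if 0 else (270,320),interpolation=2)
cv2.imwrite("pics/a10.png",np.vstack([a,np.hstack([b,np.zeros((320,330,3),np.uint8)])])[:,:,::-1])
E
```

```text
clock: 57.1
eef_pos: [593.1, -427.4, 178.8]
tool_rot: [-3.142, -0.0, 1.442]
force: [0.0, -1.1, 0.3]
width: 64.2
gripper_force: 0.0
clock: 58.02
eef_pos: [435.6, -469.4, 177.4]
tool_rot: [-3.141, 0.001, 1.439]
force: [0.5, 0.4, -0.1]
width: 64.2
gripper_force: 0.0
top 0.79 [162. 137. 120.] [ 588. -426.] [61. 56.] 80 orange 49
top 0.69 [162. 138. 126.] [ 598. -344.] [57. 66.] 51 orange 55
top 0.62 [172. 141. 122.] [ 557. -142.] [56. 56.] 6 orange 68
top 0.53 [ 72. 157.  91.] [ 353. -354.] [53. 51.] 44 orange 0
top 0.48 [166. 105. 189.] [441.  73.] [50. 48.] 34 orange 0
top 0.46 [168. 141. 125.] [ 589. -235.] [58. 61.] 82 orange 59
side 0.8 [ 55. 110.  64.] [ 361. -322.] [115.  63.] 89 orange 0
side 0.68 [ 99.  57. 118.] [444.  98.] [ 62. 105.] 3 orange 0
side 0.53 [136. 136. 147.] [ 563. -112.] [ 54. 120.] 2 orange 0
side 0.51 [143. 139. 142.] [ 595. -211.] [ 52. 110.] 5 orange 0
side 0.48 [138. 133. 132.] [ 593. -406.] [56. 92.] 5 orange 0
side 0.47 [133. 130. 133.] [ 606. -323.] [ 63. 114.] 5 orange 0
((587.530517578125, 141.64199829101562), 52.67417526245117)
top [array([ 600., -341.])]
side [array([488., 231.])]
```

View pics/a10.png

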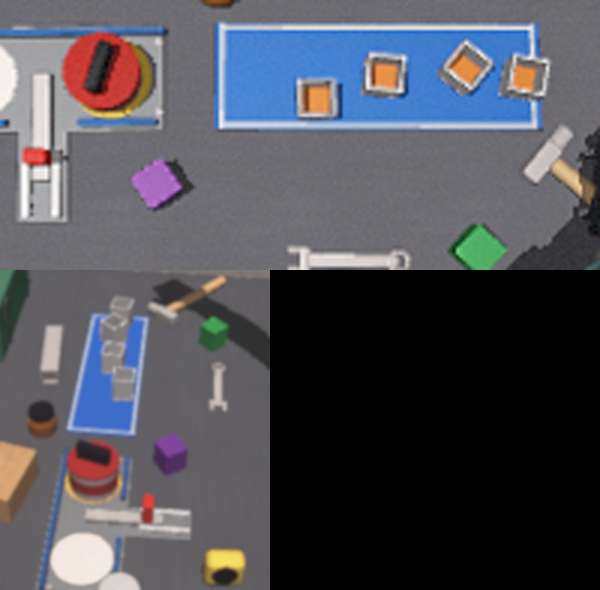

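All four caps are mouth up, and the pot and lock are right. Two caps sit tight to the border line, though: cap_d at (525,75) on the end line, and the first cap at (317,98) by the near line. I move both further in, starting with cap_d to the free slot at the other end.

```bash
python3 -m crank '[[[1,0,0,0],[1,0,0,0],[0,1,0,0],[0,1,0,0],[0,1,0,0],[0,1,0,0],[0,1,0,0],[0,1,0,0],[0,0,1,0],[0,0,1,0],[0,0,0,0],[0,0,0,0]]]' -1
python3 go.py 593.5 -427.5 29
```

```text
clock: 59.47
eef_pos: [590.9, -436.5, 126.0]
tool_rot: [-3.138, -0.002, 1.442]
force: [-0.2, 0.6, 0.4]
width: 85.7
gripper_force: 0.0
t 59.5 pos [ 590.9 -436.5  126. ] yaw 1.442 w 85.7 | turn 0.0 units [0.37 0.06 3.88]
```

```bash
python3 -m crank '[[[0.37,0.05,1,0],[0,0,1,0],[0,0,1,0],[0,0,0.85,0],[0,0,0,0],[0,0,0,0]]]'
python3 -m crank '[[[0,0,0,0],[0,0,0,0],[0,0,0,0],[0,0,0,0],[0,0,0,0],[0,0,0,0],[0,0,0,0],[0,0,0,0],[0,0,0,0]]]' 1
python3 -m crank '[[[0,0,-0.5,0],[0,0,-1,0],[0,0,-1,0],[0,0,-1,0],[0,0,-1,0],[0,0,0,0]]]'
python3 go.py 596 -66 145 1.571
```

```text
clock: 59.97
eef_pos: [594.4, -428.7, 32.1]
tool_rot: [-3.142, 0.0, 1.441]
force: [-0.3, -0.4, 1.0]
width: 85.2
gripper_force: 0.0
clock: 60.72
eef_pos: [595.6, -429.5, 34.0]
tool_rot: [3.138, 0.002, 1.442]
force: [-1.8, 0.4, 7.8]
width: 49.2
gripper_force: 62.6
clock: 61.22
eef_pos: [597.4, -430.7, 151.1]
tool_rot: [3.132, 0.005, 1.442]
force: [0.8, -0.6, -0.4]
width: 49.2
gripper_force: 62.0
t 61.2 pos [ 597.4 -430.7  151.1] yaw 1.442 w 49.2 | turn -1.62 units [14.59 -0.05  0.24]
```

```bash
python3 -m crank '[[[0,0,0,-0.8],[0,0,0,-0.8],[1,0,0,0],[1,0,0,0],[1,0,0,0],[1,0,0,0],[1,0,0,0],[1,0,0,0],[1,0,0,0],[1,0,0,0],[1,0,0,0],[1,0,0,0]]]'
python3 -m crank '[[[0.9,0,0,0],[0.9,0,0,0],[0.9,0,0,0],[0.9,0,0,0],[0.9,0,0,0],[0,0,0,0],[0,0,0,0]]]'
python3 go.py 596 -66 38 1.571
```

```text
clock: 62.22
eef_pos: [594.1, -177.0, 143.8]
tool_rot: [-3.141, -0.0, 1.57]
force: [-0.5, -0.7, -2.4]
width: 49.3
gripper_force: 62.0
clock: 62.8
eef_pos: [594.6, -63.8, 143.8]
tool_rot: [-3.141, -0.001, 1.573]
force: [0.2, -0.4, -1.2]
width: 49.0
gripper_force: 62.0
t 62.8 pos [594.6 -63.8 143.8] yaw 1.573 w 49.0 | turn 0.03 units [-0.09  0.06  4.23]
```

```bash
python3 -m crank '[[[-0.1,0.05,1,0],[0,0,1,0],[0,0,1,0],[0,0,0.7,0],[0,0,0.35,0],[0,0,0.15,0],[0,0,0,0],[0,0,0,0]]]'
python3 -m crank '[[[0,0,0.08,0],[0,0,0,0],[0,0,0,0]]]'
```

```text
clock: 63.47
eef_pos: [596.7, -69.1, 39.7]
tool_rot: [3.14, 0.0, 1.569]
force: [1.0, 0.3, -1.3]
width: 49.2
gripper_force: 62.0
clock: 63.72
eef_pos: [596.5, -68.4, 37.6]
tool_rot: [3.14, 0.0, 1.57]
force: [-0.0, -0.1, -1.4]
width: 49.3
gripper_force: 62.0
```

```bash
python3 -m crank '[[[0,0,0.1,0],[0,0,0.06,0],[0,0,0,0],[0,0,0,0]]]'
python3 go.py 596 -66 33 
```

```text
clock: 64.05
eef_pos: [596.5, -68.3, 34.0]
tool_rot: [3.14, -0.0, 1.57]
force: [-0.8, 0.3, 7.6]
width: 49.2
gripper_force: 62.8
t 64.0 pos [596.5 -68.3  34. ] yaw 1.57 w 49.2 | turn 0.0 units [ 0.09 -0.02  0.04]
```

```bash
python3 -m crank '[[[0,0,0,0],[0,0,0,0],[0,0,0,0],[0,0,0,0],[0,0,0,0],[0,0,0,0],[0,0,-1,0],[0,0,-1,0],[0,0,-1,0],[0,0,-1,0],[0,0,0,0]]]' -1
python3 -m crank '[[[-0.95,-0.5,0,-0.6],[-0.95,-0.5,0,-0.6],[-0.9,-0.5,0,0],[0,0,0,0],[0,0,0,0]]]'
python3 go.py 558 -139 28 1.67
python3 -c "
from h import *
caps(60)"
```

```text
clock: 64.97
eef_pos: [599.3, -68.8, 137.6]
tool_rot: [3.133, 0.001, 1.57]
force: [0.6, 0.2, 1.0]
width: 85.4
gripper_force: 0.0
clock: 65.38
eef_pos: [560.7, -142.1, 132.4]
tool_rot: [-3.141, 0.001, 1.662]
force: [-0.0, 0.9, -0.6]
width: 85.2
gripper_force: 0.0
t 65.4 pos [ 560.7 -142.1  132.4] yaw 1.662 w 85.2 | turn -0.1 units [ 0.14 -0.1   4.18]
top 0.78 [ 73. 154.  92.] [ 353. -354.] [59. 57.] 45 orange 0
top 0.65 [111.  93.  84.] [ 586. -249.] [22. 56.] 81 orange 13
top 0.59 [160. 103. 182.] [440.  73.] [55. 51.] 34 orange 0
top 0.57 [176. 141. 116.] [588. -70.] [49. 58.] 90 orange 69
top 0.34 [185. 166.  75.] [336. 340.] [68. 44.] 2 orange 154
```

```bash
python3 -m crank '[[[0.12,-0.1,1,-0.1],[0,0,1,0],[0,0,1,0],[0,0,1,0],[0,0,0.1,0],[0,0,0,0],[0,0,0,0]]]'
python3 -m crank '[[[0,0,0,0],[0,0,0,0],[0,0,0,0],[0,0,0,0],[0,0,0,0],[0,0,0,0],[0,0,0,0],[0,0,0,0],[0,0,0,0]]]' 1
python3 -m crank '[[[0,0.25,-0.05,0],[0,0.25,0,0],[0,0.25,0,0],[0,0.25,0,0],[0,0.25,0,0],[0,0,0,0],[0,0,0,0]]]'
```

```text
clock: 66.07
eef_pos: [559.9, -136.5, 30.9]
tool_rot: [3.141, -0.0, 1.675]
force: [0.6, -0.6, -0.5]
width: 85.5
gripper_force: 0.0
clock: 66.82
eef_pos: [560.2, -137.3, 32.1]
tool_rot: [3.139, 0.001, 1.674]
force: [0.2, 1.1, 7.2]
width: 49.3
gripper_force: 61.1
clock: 67.4
eef_pos: [591.1, -134.2, 32.1]
tool_rot: [3.14, 0.001, 1.674]
force: [-1.3, 0.4, 4.6]
width: 49.3
gripper_force: 62.0
```

```bash
python3 -m crank '[[[0,0,0,0],[0,0,0,0],[0,0,0,0],[0,0,0,0],[0,0,0,0],[0,0,0,0],[0,0,-1,0],[0,0,-1,0],[0,0,-1,0],[0,0,-1,0],[0,0,-1,0],[0,0,-1,0]]]' -1
python3 -m crank '[[[-1,-0.3,0,0],[-1,-0.3,0,0],[-1,-0.3,0,0],[-1,-0.3,0,0],[-1,-0.3,0,0],[-1,-0.3,0,0],[-1,-0.3,0,0],[-1,-0.3,0,0],[-1,-0.3,0,0],[-1,-0.3,0,0],[-1,-0.3,0,0],[-1,-0.3,0,0]]]'
python3 -m crank '[[[-1,-0.5,0,0],[-1,-0.5,0,0],[0,0,0,0],[0,0,0,0],[0,0,0,0]]]'
python3 - <<'E'
from h import *
I=caps(60);J=caps(60,"side")
print("pot",blob(I,lambda h,s,v:((h<8)|(h>172))&(s>150)&(v>60),78,(150,200,190,240))[0])
for c in("top","side"):
    K=ctrl.get_image(c);print(c,[at(K,r["position"],71).round()[:2] for r in ctrl.place_of(c,"lock_top")][:1])
E
```

```text
clock: 68.4
eef_pos: [589.9, -134.0, 182.8]
tool_rot: [-3.141, -0.0, 1.674]
force: [0.7, 0.2, -0.4]
width: 85.4
gripper_force: 0.0
clock: 69.4
eef_pos: [530.9, -442.9, 181.4]
tool_rot: [-3.141, -0.0, 1.674]
force: [0.4, -0.1, -0.5]
width: 85.3
gripper_force: 0.0
clock: 69.82
eef_pos: [511.9, -493.2, 181.2]
tool_rot: [3.141, -0.001, 1.674]
force: [0.5, 0.7, 1.1]
width: 85.3
gripper_force: 0.0
top 0.62 [170. 137. 116.] [ 584. -139.] [49. 58.] 90 orange 63
top 0.59 [166. 105. 188.] [441.  73.] [50. 47.] 34 orange 0
top 0.58 [165. 139. 123.] [ 599. -345.] [52. 65.] 45 orange 55
top 0.58 [171. 139. 119.] [588. -70.] [49. 58.] 90 orange 69
top 0.57 [ 71. 154.  90.] [ 352. -355.] [56. 57.] 44 orange 0
top 0.49 [168. 139. 121.] [ 588. -233.] [54. 60.] 81 orange 59
side 0.93 [ 98.  60. 116.] [447.  98.] [ 69. 115.] 4 orange 0
side 0.76 [145. 141. 143.] [ 595. -218.] [52. 96.] 0 orange 0
side 0.64 [132. 130. 135.] [ 604. -323.] [ 67. 114.] 6 orange 0
side 0.61 [140. 137. 140.] [594. -46.] [ 52. 111.] 6 orange 0
side 0.53 [ 55. 109.  64.] [ 360. -322.] [ 63. 115.] 1 orange 0
side 0.51 [148. 144. 147.] [ 590. -118.] [ 46. 101.] 6 orange 0
pot ((588.7286376953125, 138.62364196777344), 53.559932708740234)
top [array([479., 237.])]
side [array([578., 204.])]
```

All four caps show orange well inside the mat, the pot is centred on yellow, the lock is home at x = 479, and the arm is clear. Handing in.

```bash
python3 -c "
from cell import ctrl
print(ctrl.finish_job())"
```

```text
the job is handed in; nothing more can be done
None
```

I handed the job in at about 70 s, with no verdict returned; the last pictures show the lock home, the pot a few mm from the yellow mark's centre, and all four caps mouth up inside the mat's border line.

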